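# Cover the sintering dish on the fork and hold it in the furnace slot

### The job

Load the cold sintering furnace: lay the ceramic dish with the crowns flat and centred on the prongs of the loading fork, then lay the flat cover plate centred on the dish. Take the fork by its grip, pass the covered dish level through the slot in the furnace front without ramming it, and stop with the dish over the small lift pedestal inside, where the lift will fetch it. Finish while holding it there by the grip, still, the fork and the dish touching nothing of the furnace; do not tip the dish and leave the other things on the bench where they are.

Things in the scene. Friction and masses are not known exactly. Their poses are not given: they have to be found in the camera images.
- fork: Loose flat steel loading fork, 90 g, 5 mm thick, lying on the bench. Origin: underside, midway between its two prongs, where the dish shall be centred; x forward along the prongs, z up. Prongs 18 mm wide, 28 mm gap, 64 mm over both; from x = -45 mm (cross-piece to -29) to round tips at +32 mm. A tail strip 18 mm wide runs back to x = -172 mm; the black grip stands on it.
- fork_grip (a point): Middle of the fork's upright black grip, 135 mm behind the fork's origin, 22 mm above the underside; axes as the fork's. The grip has flat sides: 12 mm wide (y), 70 mm long (x), from 5 to 33 mm above the underside (it stands on the 5 mm thick, 18 mm wide tail strip).
- dish: Round white ceramic sintering dish, loose, 56 mm in diameter, 14 mm high, 35 g, wall 4 mm, open at the top, with three small crowns (fixed, below the rim) on its floor. Origin: centre of its underside, z up.
- cover: Round flat white ceramic cover plate without a hollow, loose, 56 mm in diameter, 10 mm thick, 30 g. Origin: centre of its underside, z up. Dish and cover lie on the bench; which of them lies where varies.
- furnace: Fixed bench furnace, 200 mm deep (x), 170 mm wide (y), 207 mm high, short flue on top. Origin: centre of its underside on the bench; x points from front to back, front face at x = -100 mm. Display, knob and keys above the slot stand out up to 13 mm; the folded-down hatch flap below the slot stands out 12 mm, up to 53 mm above the bench.
- furnace_mouth (a point): Centre of the front slot in the furnace's front face, 79.5 mm above the bench; x points in. Ceramic slot edge, 6 to 18 mm behind the face: 68 mm wide, 35 mm high (62 to 97 mm above the bench); sheet before it open wider. The loaded fork is 64 mm wide, 29 mm high: 2 mm free each side, 3 mm above and below. Chamber behind: 90 mm wide, 51 to 125 mm above the bench, to 100 mm behind the face.
- furnace_seat (a point): Where the fork's origin (underside of the prongs, under the dish centre) shall be held: 50 mm behind the front face, on the slot's middle plane, 65 mm above the bench, above the lift pedestal (20 mm in diameter, top 56 mm above the bench, below the gap of the prongs); axes as the furnace's, x pointing in.
- denture_trial: Bystander: white plaster jaw model with pink gum, loose, 62 x 61 x 26 mm; origin at the centre of its underside. Leave it alone.
- tweezers: Bystander: steel tweezers lying flat, loose, 128 x 14 x 9 mm; origin at the centre of the underside. Leave them alone.
- tape_roll: Bystander: roll of tape lying flat, loose, 84 mm in diameter, 24 mm high; origin at the centre of its underside. Leave it alone.
- polish_paste: Bystander: small round jar of polishing paste with a black lid, loose, 49 mm in diameter, 52 mm high; origin at the centre of its underside. Leave it alone.
- gooseneck_lamp: Fixed desk lamp (its origin means nothing). A round foot 154 mm across and 26 mm high at about x = 0.61, y = 0.16 carries the upright black neck, 17 mm thick, which rises to 0.45 m, then arches to the right to a shade 116 mm across over about x = 0.48, y = -0.075, its lower rim 0.33 m above the bench.
Not all that is in view belongs to the job. Leave any green or pink look-alike of the dish alone.

How it is judged (in metres and radians):
On the way, in this order (a step that is already met when the one before it is completed fails the run):
1. the dish lies flat and centred (within 5 mm) on the prongs of the fork, let go (horizontal distance between dish and fork below 0.005 m and z of dish in the frame of fork between 0.003 and 0.007 m and angle between the z axis of dish and the z axis of fork, either way round below 0.06 rad and contact force between the fingers and dish below 0.1 N), for 0.2 s.
2. the cover lies flat and centred (within 5 mm) on the dish, let go (horizontal distance between dish and fork below 0.005 m and horizontal distance between cover and dish below 0.005 m and z of cover in the frame of dish between 0.012 and 0.016 m and angle between the z axis of cover and the z axis of dish, either way round below 0.06 rad and contact force between the fingers and cover below 0.1 N), for 0.2 s.
At the end, for the whole second after the job is handed in: Fork gripped by the fingers inside the slot, level, in line, touching no furnace part, still: within 8 mm of the seat in depth, 5 mm sideways, 6 mm below to 7 mm above. Dish centred on the prongs, cover on the dish, within 6 mm each, untouched by fingers or furnace (x of fork in the frame of furnace_seat between -0.008 and 0.008 m and y of fork in the frame of furnace_seat between -0.005 and 0.005 m and z of fork in the frame of furnace_seat between -0.006 and 0.007 m and angle between the x axis of fork and the x axis of furnace, either way round below 0.09 rad and angle between fork's own z axis and vertical below 0.07 rad and horizontal distance between dish and fork below 0.006 m and z of dish in the frame of fork between 0.003 and 0.007 m and horizontal distance between cover and dish below 0.006 m and z of cover in the frame of dish between 0.012 and 0.016 m and contact force between the fingers and fork above 2 N and contact force between the fingers and dish below 0.1 N and contact force between the fingers and cover below 0.1 N and contact force between each of fork, dish, cover and furnace below 0.3 N and linear speed of each of fork, cover below 0.02 m/s); the arm keeps its last pose, push and grip.
It fails at once if the dish is tipped by more than 0.35 rad (angle between dish's own z axis and vertical above 0.35 rad).
It fails at once if the fork or its load is rammed against the furnace with over 25 N (contact force between any of fork, dish, cover and furnace above 25 N).
It fails at once if a bystander is moved by more than 20 mm (distance of any of denture_trial, tweezers, tape_roll, polish_paste from where it was at the start of the episode above 0.02 m).
It also fails if it takes over 72 s, if anything falls off the work surface, if the arm or the gripper's body presses on something with over 40 N, if the wrist force passes 120 N, or if a joint passes its speed limit or range.

### The arm

A 6-joint arm with a two-finger parallel gripper is mounted at the origin on a cart in front of the work surface, level with it; the furniture and walls round the work are solid. World frame = base frame: x ahead of the robot, y to its left, z up, the work surface at z = 0. Lengths are in mm, angles in degrees, forces in N, time in s.
With the tool pointing down it reaches from about 350 to 975 mm from the base axis. Payload 17.4 kg.
Tool frame: the origin (TCP) lies on the centre line of the jaws, within the pads' length; the fingertips stand 8 mm ahead of it and the grasp point (between the pads) lies 11 mm behind it (r.tip_extent is the distance from the TCP to the fingertips, in mm); x points along the fingers, z is the direction in which the jaws open and shut, and the axes are right-handed (so a half turn about x gives the same grasp; the last joint's range is limited). The gripper opens to 85 mm and grips with 20 to 120 N. Pads are 22 mm wide; open, the fingers measure 114 mm over their backs; the gripper's body (76 mm by 85 mm) begins 54 mm behind the grasp point. The pads swing forward as they close: fully open they stand 13 mm farther back than shut.
Start: joints at [70.428, 6.646, 82.598, -0, 90.757, -2.166], TCP at [201.933, 644.093, 239.303] pointing down, gripper open.
Joint ranges: [-162.19, 162.19], [-47.58, 125.68], [4.15, 143.07], [-65.23, 245.23], [0.69, 171.88], [-170.13, 170.13]. Speed limits (degrees/s): [108.29, 108.29, 127.2, 180, 180, 180].

### API

Orientations are given as [roll, pitch, yaw] about the fixed x, y, z axes, in that order (R = Rz(yaw) Ry(pitch) Rx(roll)).
In Python, from rig import r gives the robot as it stands.
- The arm moves only by the tool apply_moves, never from a script. Its argument "steps" is a list that holds one entry, the list of rows, each a list of 7 numbers: the closure, from 0 (fully open) to 1 (shut), then the shift along the tool's x, y, z in cm, then the turn, a rotation vector about the tool's x, y, z in degrees. In form: [[[grip, dx, dy, dz, wx, wy, wz], ...]]. A call has 1 to 12 rows; each row is the pose to reach, as a shift and turn from the pose measured when the call began, along the tool's axes at that moment; what a row does not reach only later rows make up. A row lasts 1/8 s, in which the tool goes at most 62.5 mm and 10.7 degrees, less where a joint would pass 70% of its speed; a pose out of reach is approached as far as the arm can. A call with a gripper value outside its range is refused whole. The fingers move at their own pace and stop on an object; "squeeze" is the grip in N (left out, the last holds). Time passes only in rows, so rows that repeat a pose let the fingers close. It gives the time, the measured TCP pose, the force and the opening at its end, in the units of the state.
- r.state(): the state, without advancing time (a new reading comes with each control period).
- r.get_image(name): name is "scene" or "top"; returns a dict with "pixels" (480x640x3 uint8, red, green, blue), "camera_matrix" (3x3 intrinsics, pixels), "camera_from_world" (4x4, takes a point from world to camera coordinates). Camera axes: x right, y down, z forward; pixel columns grow to the right and rows downward; lengths in mm; the calibration is good to about 2 mm. A picture is of the moment at which its call begins. There is no depth.
- r.hand_in(): hands the job in, once; it reports no verdict.
The state is a dict: "t": time; "joint_positions": joint angles; "joint_vel": joint speeds; "joint_efforts": joint torques, N m; "eef_pos": TCP position; "orientation": TCP orientation; "force": force on the tool from outside, world axes, zero at the start; "ft_torque": the same for the moment, N m; "finger_gap": finger opening in mm.
Only numpy, scipy, OpenCV 4.12 (cv2) and the standard library are available. Lean on these libraries where they do the work, as an engineer would, in place of code of your own. Each camera call takes 0.05 s, during which the arm holds its last target.

## Working session

There is one attempt and no reset: what is moved stays moved. The work goes in short steps, Python scripts to look and compute and a tool call to move; the robot and the scene stay as the last step left them, time stands still between calls to the robot, and variables do not carry over. Pictures are saved under pics/ and viewed, and the job is handed in when it is done.

Besides the shell and the picture viewer there is one more tool, called after "Emit:" as name(argument=value, ...), one argument or row to a line, values as JSON. apply_moves: Moves the arm, as the interface text tells. Its arguments: {"type":"object","properties":{"steps":{"type":"array"},"squeeze":{"type":"number"}},"required":["steps"]}

```bash
mkdir -p pics; ls; python3 - <<'E'
from rig import r
import cv2,numpy as np,json
print(r.state())
for n in("scene","top"):
    d=r.get_image(n)
    cv2.imwrite(f"pics/{n}0.png",d["pixels"][:,:,::-1])
    print(n,np.round(d["camera_matrix"],1).tolist(),np.round(d["camera_from_world"],4).tolist())
E
```

```text
pics
{'t': 0.0, 'joint_positions': array([ 7.04299815e+01,  6.67218980e+00,  8.26366812e+01, -4.02962843e-05,
        9.07565357e+01, -2.16661692e+00]), 'joint_vel': array([-0.0783314 , -0.1424    ,  0.09766472,  0.01905733,  0.017655  ,
        0.00601722]), 'joint_efforts': array([ 2.31779617e-03, -7.31979418e+01, -6.32487702e+01,  4.72179454e-05,
        6.31130330e-03,  3.50973608e-05]), 'eef_pos': array([201.84488287, 643.91451155, 238.57480495]), 'orientation': array([ 177.86867978,   89.93459334, -109.5347223 ]), 'force': array([-0.65963232,  1.0482663 , -0.46255542]), 'ft_torque': array([ 0.0645811 , -0.04373088,  0.00285386]), 'finger_gap': 85.57105822124544}
scene [[603.8, 0.0, 329.1], [0.0, 603.8, 237.2], [0.0, 0.0, 1.0]] [[0.6214, 0.7835, 0.0017, -517.6904], [0.6637, -0.5253, -0.5325, -164.8803], [-0.4163, 0.3321, -0.8464, 1498.3896], [0.0, 0.0, 0.0, 1.0]]
top [[510.7, 0.0, 319.7], [0.0, 510.7, 242.4], [0.0, 0.0, 1.0]] [[-0.0105, -0.9999, -0.005, 237.6053], [-0.9949, 0.0109, -0.1003, 548.6724], [0.1003, 0.0039, -0.9949, 1052.9391], [0.0, 0.0, 0.0, 1.0]]
```

View pics/scene0.png

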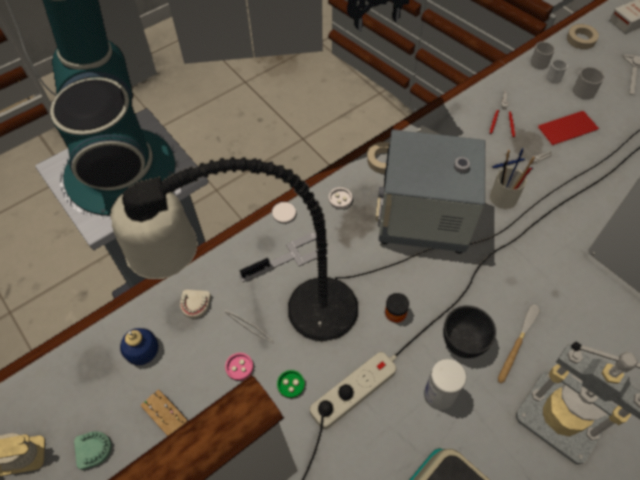

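View pics/top0.png

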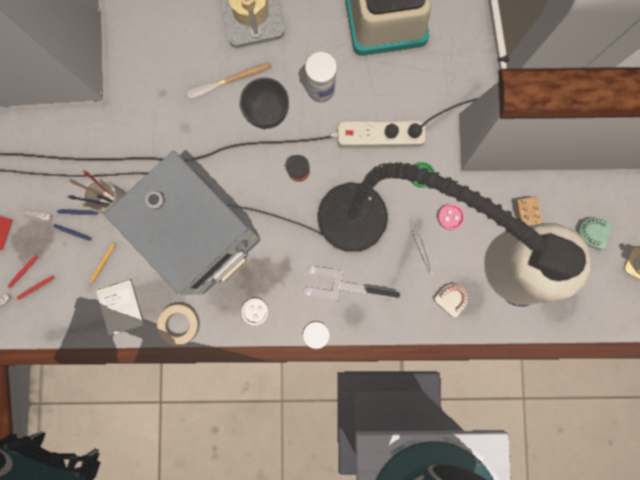

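The top view shows the dish with crowns at (254,311), the cover at (316,334), and the fork at about (330,283) with its prongs to the left. The furnace is at about (182,222), with its front facing lower right. The pink and green look-alikes are at (451,216) and (424,172). I'll zoom in next.

```bash
python3 - <<'E'
import cv2
a=cv2.imread("pics/top0.png"); cv2.imwrite("pics/topz.png",cv2.resize(a[140:350,100:410],None,fx=2.58,fy=2.58,interpolation=cv2.INTER_CUBIC))
a=cv2.imread("pics/scene0.png"); cv2.imwrite("pics/scz.png",cv2.resize(a[120:300,230:500],None,fx=2.9,fy=2.9,interpolation=cv2.INTER_CUBIC))
E
```

```text
(no output)
```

View pics/topz.png

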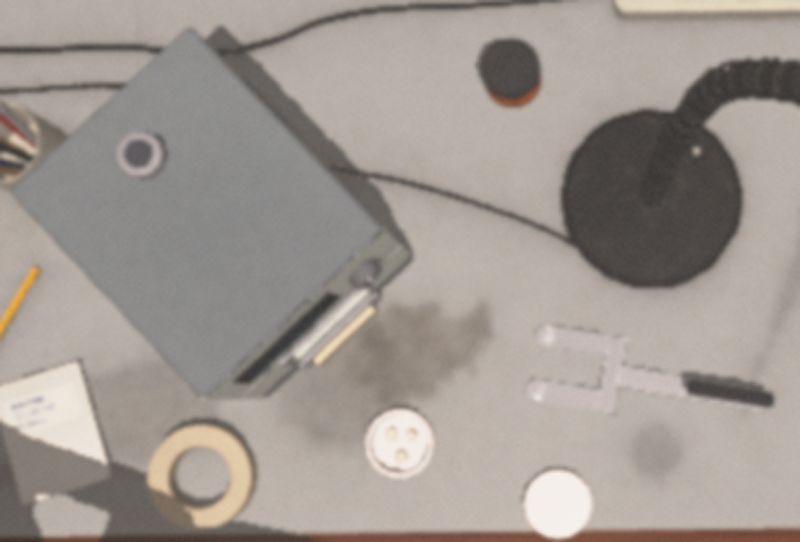

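View pics/scz.png

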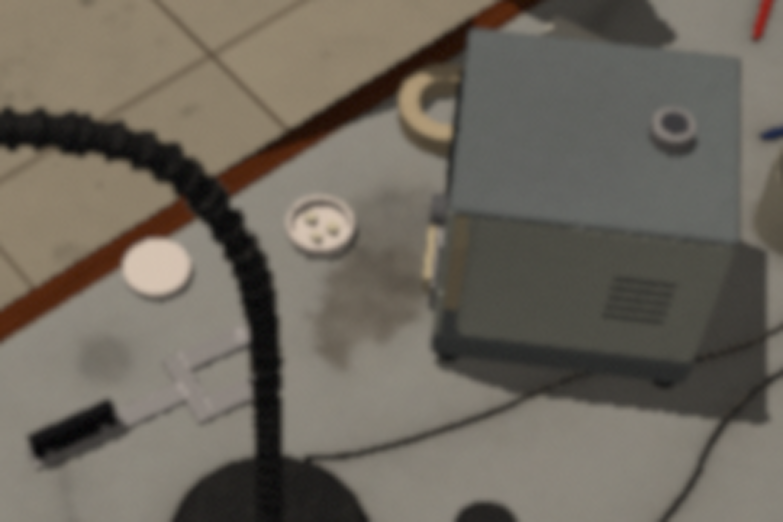

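```bash
cat > h.py <<'E'
import numpy as np,cv2
from rig import r
def cam(n):
    d=r.get_image(n); return d["pixels"][:,:,::-1].copy(),np.array(d["camera_matrix"]),np.array(d["camera_from_world"])
def ray(px,K,T,z):
    px=np.atleast_2d(np.array(px,float)); R=T[:3,:3];c=-R.T@T[:3,3]
    d=(np.linalg.inv(K)@np.c_[px,np.ones(len(px))].T).T@R
    return (c+d*((z-c[2])/d[:,2])[:,None])[:,:2]
def proj(P,K,T):
    P=np.atleast_2d(P);q=(T[:3,:3]@P.T).T+T[:3,3];u=(K@q.T).T;return u[:,:2]/u[:,2:]
def rect(img,K,T,z,x0,x1,y0,y1,s):
    # rows: x decreasing, cols: y decreasing ; s px/mm
    W=int((y1-y0)*s);H=int((x1-x0)*s)
    w=np.float32([[x1,y1,z],[x1,y0,z],[x0,y0,z],[x0,y1,z]])
    src=proj(w,K,T).astype(np.float32);dst=np.float32([[0,0],[W,0],[W,H],[0,H]])
    return cv2.warpPerspective(img,cv2.getPerspectiveTransform(src,dst),(W,H),flags=cv2.INTER_CUBIC)
E
python3 - <<'E'
from h import *
im,K,T=cam("top"); cv2.imwrite("pics/t1.png",im)
s,K2,T2=cam("scene")
np.savez("cams.npz",K=K,T=T,K2=K2,T2=T2,im=im,s=s)
for n,p,z in [("dish",(254,311),14),("cover",(316,334),10),("lamp foot",(352,216),26)]:
    print(n,ray(p,K,T,z))
zz=lambda u,v:(100+u/2.58,140+v/2.58)
print(ray([zz(12,188),zz(190,28),zz(383,232),zz(205,395)],K,T,207))
# white circles
g=cv2.cvtColor(im,cv2.COLOR_BGR2HSV)
m=((g[...,2]>205)&(g[...,1]<45)).astype(np.uint8)
m[:290]=0;m[345:]=0
n,l,st,ce=cv2.connectedComponentsWithStats(m)
for i in range(1,n):
    if st[i,4]>60: print(st[i],ce[i],ray(ce[i]+0,K,T,12))
x0,x1,y0,y1=440,580,-110,140
cv2.imwrite("pics/fork.png",rect(im,K,T,3,x0,x1,y0,y1,3.2))
cv2.imwrite("pics/roof.png",rect(im,K,T,207,430,760,220,560,2.2)[:, :])
E
```

```text
dish [[408.17040573 372.37180689]]
cover [[358.46290758 241.61908429]]
lamp foot [[607.20496714 162.25844703]]
[[590.15512358 612.97523828]
 [701.64582768 492.13069465]
 [556.7422771  356.89431688]
 [446.69395315 477.29771683]]
[ 97 290  44  29 783] [119.69731801 301.03703704] [[432.08405769 658.66627467]]
[541 290  35   7 161] [559.01242236 292.19875776] [[ 441.00264583 -275.11184549]]
[436 292  25  25 356] [449.97752809 302.44101124] [[421.81746563 -43.18128648]]
[242 299  27  27 557] [254.62836625 311.68402154] [[406.65451542 371.30067594]]
[303 322  27  23 516] [315.95155039 334.09108527] [[358.4282283  241.69737698]]
```

View pics/fork.png

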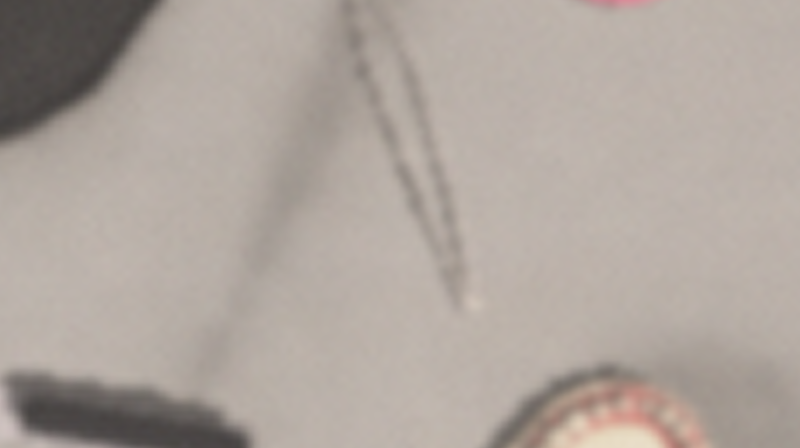

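View pics/roof.png

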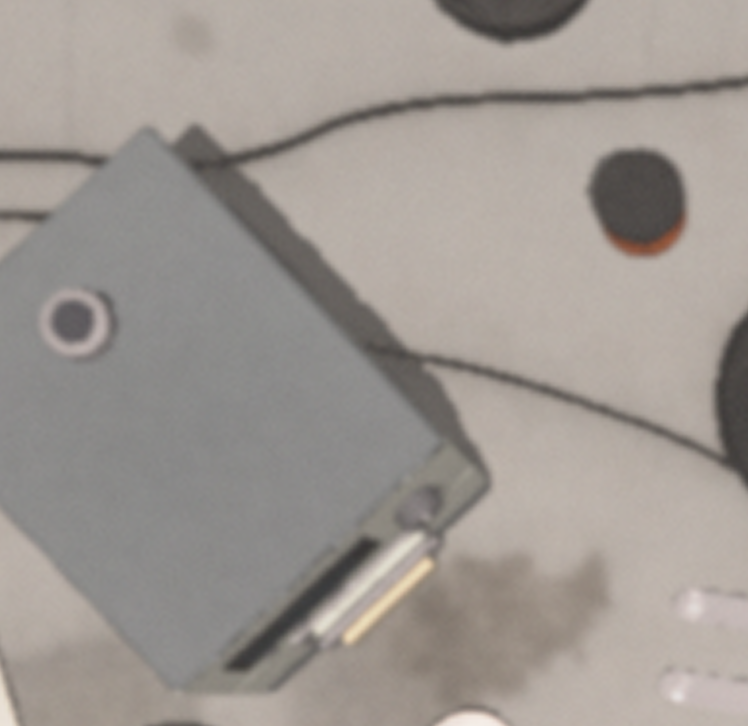

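```bash
python3 - <<'E'
from h import *
print(r.tip_extent)
d=np.load("cams.npz");im,K,T,s,K2,T2=[d[k] for k in("im","K","T","s","K2","T2")]
cv2.imwrite("pics/fork2.png",rect(im,K,T,5,400,500,50,290,3.3))
cv2.imwrite("pics/roof2.png",rect(im,K,T,207,430,720,330,640,2))
E
```

```text
8.0
```

View pics/fork2.png

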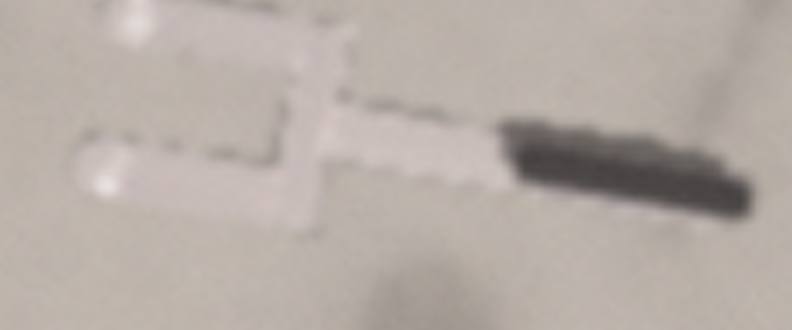

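View pics/roof2.png

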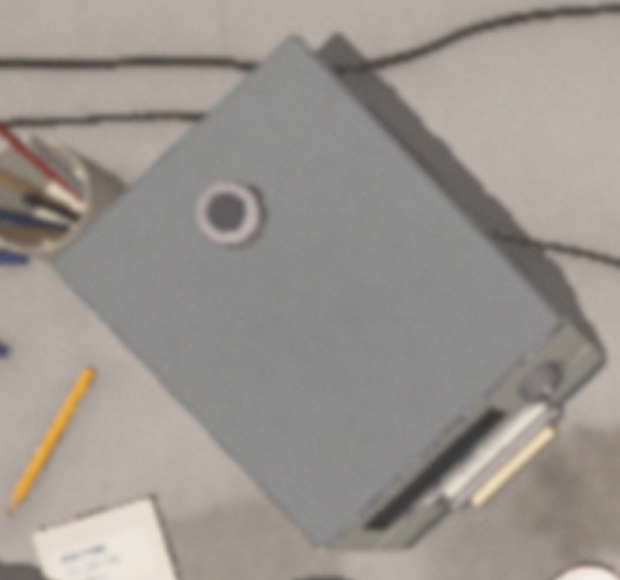

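```bash
python3 - <<'E'
from h import *
d=np.load("cams.npz");im,K,T=[d[k] for k in("im","K","T")]
S=4;X0,X1,Y0,Y1=390,520,40,290
w=rect(im,K,T,5,X0,X1,Y0,Y1,S)
L=cv2.cvtColor(w,cv2.COLOR_BGR2LAB).astype(np.float32); b=cv2.GaussianBlur(L,(0,0),4)
bg=np.median(b.reshape(-1,3),0);print(bg)
sc=(bg[2]-b[...,2])+ (b[...,1]-bg[1])
v=np.clip(sc*20,0,255).astype(np.uint8)
m=(sc>5).astype(np.uint8)
n,l,st,ce=cv2.connectedComponentsWithStats(m)
for i in range(1,n):
    if st[i,4]>1000: print(st[i])
cv2.imwrite("pics/fm.png",cv2.resize(np.vstack([v,m*255]),None,fx=.57,fy=.57))
E
```

```text
[186.46472 130.03735 133.00388]
```

View pics/fm.png

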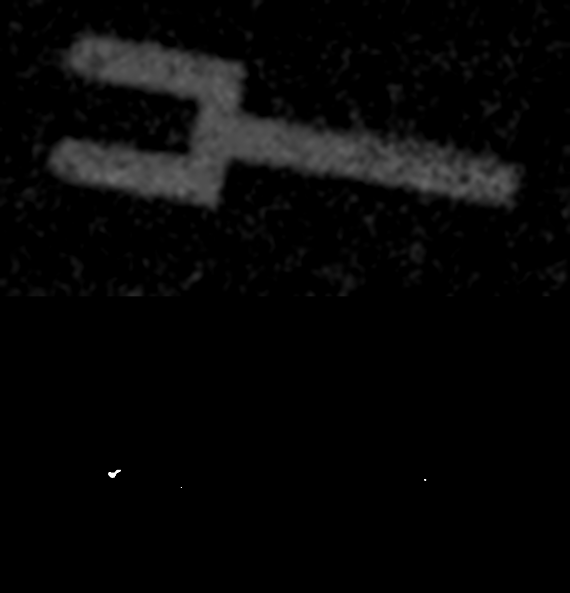

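```bash
cat >> h.py <<'E'
def forkfit(im,K,T,z=5,box=(390,520,40,290),thr=2.0,S=4):
    X0,X1,Y0,Y1=box
    w=rect(im,K,T,z,X0,X1,Y0,Y1,S)
    L=cv2.cvtColor(w,cv2.COLOR_BGR2LAB).astype(np.float32); b=cv2.GaussianBlur(L,(0,0),4)
    bg=np.median(b.reshape(-1,3),0)
    sc=(bg[2]-b[...,2])+(b[...,1]-bg[1])
    n,l,st,ce=cv2.connectedComponentsWithStats((sc>thr).astype(np.uint8))
    i=1+np.argmax(st[1:,4]); m=(l==i).astype(np.uint8)
    ys,xs=np.nonzero(m)
    return np.c_[X1-(ys+.5)/S,Y1-(xs+.5)/S].astype(np.float32),m
E
python3 - <<'E'
from h import *
d=np.load("cams.npz");im,K,T=[d[k] for k in("im","K","T")]
for thr in(1.7,2,2.3):
    P,m=forkfit(im,K,T,thr=thr)
    print(thr,len(P)/16,cv2.minAreaRect(P))
    (c,sz,a)=cv2.minAreaRect(P)
    bx=cv2.boxPoints((c,sz,a))
    # long axis dir pointing +y
    e=[bx[1]-bx[0],bx[2]-bx[1]];e=max(e,key=np.linalg.norm);u=e/np.linalg.norm(e);u=u*np.sign(u[1]);n=np.array([-u[1],u[0]])
    q=P@u;h=P@n
    print("yaw",np.degrees(np.arctan2(u[1],u[0])),"len",np.ptp(q),"wid",np.ptp(h))
    front=q.max();qq=front-q
    head=(qq<77);
    # refine angle: head left/right edges by bins
    for lo,hi in((8,40),(45,60),(63,72),(85,120)):
        k=(qq>lo)&(qq<hi);print(lo,hi,"min",np.percentile(h[k],1),"max",np.percentile(h[k],99),"mean",h[k].mean())
    o=(front-32)*u+((h[head].min()+h[head].max())/2)*n
    print("origin",o,"grip",o-135*u)
    # centreline regression
    qs=np.arange(80,115,2.);ms=[h[(qq>t)&(qq<t+2)].mean() for t in qs];print(np.polyfit(qs,ms,1))
    qs=np.arange(8,44,2.);
    for sel in(h>h.mean()+0, ):pass
# grip dark mask at z=33
w=rect(im,K,T,33,390,520,40,290,4);g=cv2.cvtColor(w,cv2.COLOR_BGR2GRAY)
m=(g<75).astype(np.uint8);n,l,st,ce=cv2.connectedComponentsWithStats(m)
for i in range(1,n):
    if st[i,4]>500:
        ys,xs=np.nonzero(l==i);P=np.c_[520-ys/4,290-xs/4].astype(np.float32);print(cv2.minAreaRect(P))
E
```

```text
1.7 5811.75 ((454.7061767578125, 164.59320068359375), (205.9007568359375, 67.60606384277344), 78.08879089355469)
yaw 78.08879 len 205.90076 wid 67.60608
8 40 min -442.976 max -378.28598 mean -410.8679
45 60 min -443.0598 max -378.55106 mean -410.83984
63 72 min -442.84055 max -379.67322 mean -411.2544
85 120 min -422.40918 max -402.34244 mean -412.41095
origin [469.35004 234.01593] grip [441.48663 101.92267]
[-1.87234003e-02 -4.10542659e+02]
2 5505.4375 ((455.1106262207031, 164.0787353515625), (204.22866821289062, 66.78605651855469), 78.4300308227539)
yaw 78.43003 len 204.22865 wid 66.78604
8 40 min -444.5558 max -380.63474 mean -412.86145
45 60 min -444.45135 max -381.08765 mean -412.72397
63 72 min -444.3015 max -381.8303 mean -413.0731
85 120 min -423.55682 max -404.36966 mean -413.96396
origin [469.173   232.76836] grip [442.0968  100.51149]
[-1.13798285e-02 -4.12813642e+02]
2.3 5155.0625 ((454.6513977050781, 164.02389526367188), (203.18899536132812, 65.95519256591797), 78.06439971923828)
yaw 78.06439 len 203.189 wid 65.9552
8 40 min -442.10144 max -378.90042 mean -410.82196
45 60 min -442.1199 max -379.60022 mean -410.78958
63 72 min -442.1624 max -380.34943 mean -411.28784
85 120 min -421.55652 max -403.12976 mean -412.40054
origin [469.04437 232.1138 ] grip [441.12473 100.03241]
[-1.87209910e-02 -4.10481246e+02]
((446.1020202636719, 101.78766632080078), (66.07756042480469, 7.1002726554870605), 79.62415313720703)
```

```bash
cat >> h.py <<'E'
def forkpose(P):
    c,sz,a=cv2.minAreaRect(P);bx=cv2.boxPoints((c,sz,a))
    e=max([bx[1]-bx[0],bx[2]-bx[1]],key=np.linalg.norm);u=e/np.linalg.norm(e)
    if np.ptp((P-c)[(P-c)@u>60]@np.array([-u[1],u[0]]))<np.ptp((P-c)[(P-c)@u<-60]@np.array([-u[1],u[0]])):u=-u
    for _ in range(6):
        n=np.array([-u[1],u[0]]);q=P@u;h=P@n;f=np.percentile(q,99.8);qq=f-q
        ctr=lambda lo,hi:np.mean([(np.percentile(h[(qq>t)&(qq<t+3)],1)+np.percentile(h[(qq>t)&(qq<t+3)],99))/2 for t in np.arange(lo,hi,3)])
        hh=ctr(9,57);ht=ctr(82,115)
        u=u+n*(hh-ht)/65.5;u/=np.linalg.norm(u)
    n=np.array([-u[1],u[0]]);q=P@u;f=np.percentile(q,99.8)
    back=np.percentile(q,.2)
    cx=(f+back)/2+70
    return np.degrees(np.arctan2(u[1],u[0])),(f-32)*u+hh*n,cx*u+hh*n,f-back
E
python3 - <<'E'
from h import *
d=np.load("cams.npz");im,K,T=[d[k] for k in("im","K","T")]
for thr in(1.7,2,2.3,2.6):
    P,m=forkfit(im,K,T,thr=thr);print(thr,forkpose(P))
# roof
S=3;X0,X1,Y0,Y1=430,720,330,640
w=rect(im,K,T,207,X0,X1,Y0,Y1,S);L=cv2.cvtColor(w,cv2.COLOR_BGR2LAB)
g=cv2.GaussianBlur(cv2.cvtColor(w,cv2.COLOR_BGR2GRAY),(0,0),2).astype(np.float32)
def edge(p,q,half=8,N=60):
    # p,q world approx endpoints; sample normals, find max gradient
    p=np.array(p);q=np.array(q);u=(q-p)/np.linalg.norm(q-p);n=np.array([-u[1],u[0]]);out=[]
    Lb=cv2.GaussianBlur(L,(0,0),2).astype(np.float32)
    for t in np.linspace(.12,.88,N):
        c=p+(q-p)*t;s=np.arange(-half,half+.01,.25);pts=c+s[:,None]*n
        mx=((Y1-pts[:,1])*S).astype(np.float32)[None];my=((X1-pts[:,0])*S).astype(np.float32)[None]
        v=cv2.remap(Lb,mx,my,cv2.INTER_LINEAR)[0]
        gr=np.linalg.norm(np.gradient(v,axis=0),axis=1);k=np.argmax(gr);out.append(c+s[k]*n)
    out=np.array(out,np.float32);vx,vy,x,y=cv2.fitLine(out,cv2.DIST_HUBER,0,.5,.01).ravel()
    res=(out-[x,y])@np.array([-vy,vx]);return np.degrees(np.arctan2(vy,vx))%180,np.array([x,y]),np.median(abs(res))
c=[(590,613),(701.6,492),(557,357),(446.7,477.3)]
for i in range(4):
    print(edge(c[i],c[(i+1)%4]))
E
```

```text
1.7 (np.float32(79.640785), array([468.5573 , 231.90816], dtype=float32), array([468.72836, 232.84386], dtype=float32), np.float32(202.0976))
2 (np.float32(79.65016), array([468.4319 , 231.22028], dtype=float32), array([468.7158 , 232.77481], dtype=float32), np.float32(200.83946))
2.3 (np.float32(79.65072), array([468.34134, 230.72603], dtype=float32), array([468.74487, 232.93568], dtype=float32), np.float32(199.50761))
2.6 (np.float32(79.665436), array([468.2423 , 230.27203], dtype=float32), array([468.7384 , 232.99243], dtype=float32), np.float32(198.4695))
(np.float32(134.43933), array([649.68567, 552.1522 ], dtype=float32), np.float32(0.9307196))
(np.float32(43.12281), array([636.8728, 430.5782], dtype=float32), np.float32(0.37496185))
(np.float32(132.99689), array([495.69012, 416.91223], dtype=float32), np.float32(0.3323968))
(np.float32(43.081287), array([515.6885 , 547.96063], dtype=float32), np.float32(0.2281084))
```

```bash
python3 - <<'E'
from h import *
d=np.load("cams.npz");im,K,T,s,K2,T2=[d[k] for k in("im","K","T","s","K2","T2")]
y=np.radians(43.1);u=np.array([np.cos(y),np.sin(y)]);n=np.array([-u[1],u[0]])
W=lambda a,b:a*u+b*n
cs=[W(751+a,-36.5+b) for a,b in((-100,-85),(100,-85),(100,85),(-100,85))]
P2=np.array([[*c,207] for c in cs])
base=np.array([[*c,0] for c in cs])
for name,I,k,t in(("scene",s,K2,T2),("top",im,K,T)):
    J=cv2.resize(I,None,fx=3,fy=3,interpolation=cv2.INTER_CUBIC)
    for Q,col in((P2,(0,0,255)),(base,(0,255,255))):
        p=proj(Q,k,t);cv2.polylines(J,[((p+.5)*3*8).astype(np.int32)],True,col,1,cv2.LINE_AA,3)
    sl=np.array([[*W(657,-36.5+b),z] for b,z in((-34,62),(34,62),(34,97),(-34,97))]);p=proj(sl,k,t)
    cv2.polylines(J,[((p+.5)*3*8).astype(np.int32)],True,(0,255,0),1,cv2.LINE_AA,3)
    x0,y0=(370,110) if name=="scene" else (95,140)
    cv2.imwrite(f"pics/chk_{name}.png",J[y0*3:y0*3+480,x0*3:x0*3+540])
E
```

```text
(no output)
```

View pics/chk_scene.png

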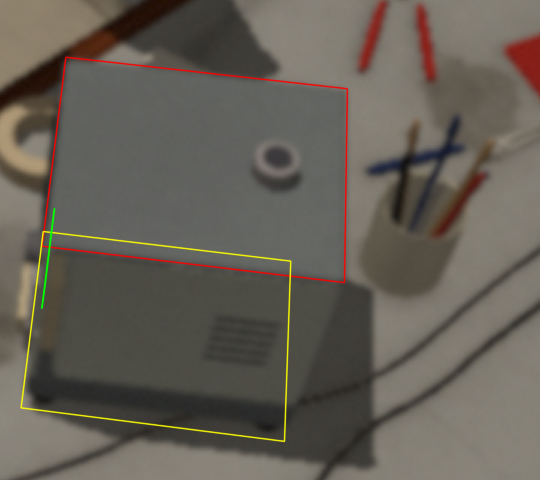

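View pics/chk_top.png

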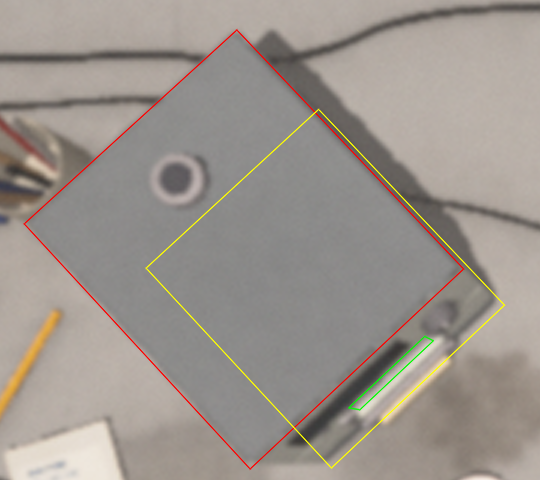

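```bash
cat >> h.py <<'E'
from scipy.spatial.transform import Rotation as Ro
def tgtR(a,tilt=0):
    # tool x down, jaw axis (z) at world yaw a
    a=np.radians(a);z=np.array([np.cos(a),np.sin(a),0]);x=np.array([0,0,-1.]);return np.c_[x,np.cross(z,x),z]
def curR(st): return Ro.from_euler('xyz',st["orientation"],degrees=True).as_matrix()
def step(pos,a=None,R=None):
    st=r.state();C=curR(st);G=tgtR(a) if R is None else R
    d=C.T@(np.array(pos)-st["eef_pos"])/10
    w=Ro.from_matrix(C.T@G).as_rotvec(degrees=True)
    print("pos",np.round(st["eef_pos"],1),"jawyaw",round(float(np.degrees(np.arctan2(C[1,2],C[0,2]))),2),"xdown",np.round(C[:,0],3),"gap",round(st["finger_gap"],1),"F",np.round(st["force"],1),"t",st["t"],"j",np.round(st["joint_positions"],0))
    print("shift cm",np.round(d,2),"rot",np.round(w,1))
E
python3 - <<'E'
from h import *
d=np.load("cams.npz");im,K,T,s,K2,T2=[d[k] for k in("im","K","T","s","K2","T2")]
step((407,371.5,80),0);step((407,371.5,80),180);step((407,371.5,80),133)
for nm,z,box in(("dish",14,(360,450,325,420)),("cover",10,(315,400,195,290))):
  for I,k,t in((im,K,T),(s,K2,T2)):
    w=rect(I,k,t,z,*box,4);g=cv2.cvtColor(w,cv2.COLOR_BGR2GRAY);g=cv2.GaussianBlur(g,(0,0),3)
    bgv=np.median(g[:20])
    m=(g>(int(bgv)+int(np.percentile(g,97)))/2).astype(np.uint8)
    cs,_=cv2.findContours(m,cv2.RETR_EXTERNAL,cv2.CHAIN_APPROX_NONE);c=max(cs,key=cv2.contourArea)
    c=cv2.convexHull(c)
    (x,y),ax,an=cv2.fitEllipse(c);print(nm,"centre",round(box[1]-y/4,1),round(box[3]-x/4,1),"axes",np.round(np.array(ax)/4,1))
E
```

```text
pos [201.9 644.  238.9] jawyaw 72.59 xdown [-0.    -0.001 -1.   ] gap 85.5 F [ 0.1 -0.1 -0.4] t 0.2 j [70.  7. 83.  0. 91. -2.]
shift cm [ 15.9  -27.72 -19.86] rot [72.6 -0.   0. ]
pos [201.9 644.  238.9] jawyaw 72.59 xdown [-0.    -0.001 -1.   ] gap 85.5 F [ 0.1 -0.1 -0.4] t 0.2 j [70.  7. 83.  0. 91. -2.]
shift cm [ 15.9  -27.72 -19.86] rot [-107.4   -0.    -0. ]
pos [201.9 644.  238.9] jawyaw 72.59 xdown [-0.    -0.001 -1.   ] gap 85.5 F [ 0.1 -0.1 -0.4] t 0.2 j [70.  7. 83.  0. 91. -2.]
shift cm [ 15.9  -27.72 -19.86] rot [-60.4  -0.   -0. ]
dish centre 406.1 371.3 axes [57.2 57.3]
dish centre 405.6 371.0 axes [55.5 56.2]
cover centre 356.5 241.8 axes [52.8 55.4]
cover centre 355.9 241.5 axes [50.8 54.1]
```

Emit:
apply_moves(
  steps=[
    [[0, 0, -13.9, -9.9, 36, 0, 0], [0, 0, -13.9, -9.9, 36, 0, 0], [0, 0, -13.9, -9.9, 36, 0, 0], [0, 0, -13.9, -9.9, 36, 0, 0], [0, 6, -27.75, -19.75, 72.6, 0, 0], [0, 10, -27.75, -19.75, 72.6, 0, 0], [0, 14, -27.75, -19.75, 72.6, 0, 0], [0.33, 18, -27.75, -19.75, 72.6, 0, 0], [0.33, 18, -27.75, -19.75, 72.6, 0, 0], [0.33, 18, -27.75, -19.75, 72.6, 0, 0]],
  ],
)

```text
t: 1.45
eef_pos: [407.6, 372.9, 59.8]
orientation: [-126.2, 90.0, -126.1]
force: [-0.0, 0.0, 1.4]
finger_gap: 56.9
```

```bash
python3 - <<'E'
from h import *
print(r.tip_extent);step((406,371.2,60),0)
im,K,T=cam("top");s,K2,T2=cam("scene")
p=proj(np.array([[406,371,60],[406,371,52],[406,371,0]]),K2,T2);print(p,proj(np.array([[406,371,52]]),K,T))
u,v=map(int,p[0])
cv2.imwrite("pics/g1.png",cv2.resize(s[v-100:v+80,u-100:u+120],None,fx=3.3,fy=3.3,interpolation=cv2.INTER_CUBIC));print(u-100,v-100)
cv2.imwrite("pics/g1t.png",cv2.resize(im[230:350,190:330],None,fx=4,fy=4,interpolation=cv2.INTER_CUBIC))
E
```

```text
8.0
pos [407.6 372.9  59.8] jawyaw 0.09 xdown [-0.    -0.001 -1.   ] gap 56.9 F [-0.   0.   1.4] t 1.45 j [ 40.  -2. 109.  -0.  73.  40.]
shift cm [-0.02 -0.17 -0.16] rot [ 0.1 -0.   0. ]
[[340.07993409 184.51910885]
 [340.02150032 186.59857056]
 [339.65496014 199.64250591]] [[252.19588246 312.68465145]]
240 84
```

View pics/g1.png

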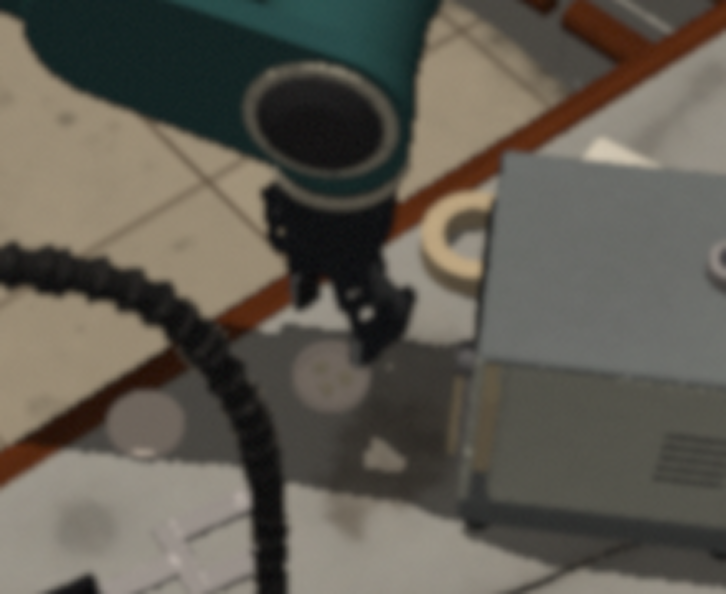

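View pics/g1t.png

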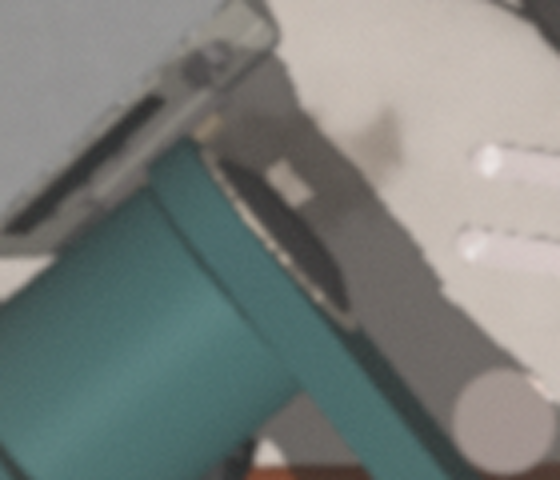

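```bash
python3 - <<'E'
from h import *
d=np.load("cams.npz");K2,T2=d["K2"],d["T2"]
for x in(437,442,450):
  for y in(362,373,384):
    print(x,y,[np.round(proj(np.array([[x,y,z]]),K2,T2)[0],1).tolist() for z in(46,50,54,58)])
E
```

```text
437 362 [[345.4, 198.5], [345.4, 197.5], [345.5, 196.5], [345.5, 195.5]]
437 373 [[349.0, 196.1], [349.1, 195.1], [349.2, 194.1], [349.2, 193.1]]
437 384 [[352.7, 193.8], [352.8, 192.7], [352.8, 191.7], [352.9, 190.7]]
442 362 [[346.7, 199.9], [346.8, 198.9], [346.8, 197.9], [346.9, 196.8]]
442 373 [[350.4, 197.5], [350.5, 196.5], [350.5, 195.5], [350.6, 194.4]]
442 384 [[354.1, 195.1], [354.1, 194.1], [354.2, 193.1], [354.3, 192.0]]
450 362 [[348.9, 202.1], [349.0, 201.1], [349.0, 200.1], [349.1, 199.1]]
450 373 [[352.6, 199.7], [352.7, 198.7], [352.7, 197.7], [352.8, 196.6]]
450 384 [[356.3, 197.3], [356.3, 196.3], [356.4, 195.3], [356.5, 194.2]]
```

Emit:
apply_moves(
  steps=[
    [[0.15, 0, -0.17, -0.16, 0, 0, 0], [0.15, 1.5, -0.17, -0.16, 0, 0, 0], [0.15, 3, -0.17, -0.16, 0, 0, 0], [0.15, 4.2, -0.17, -0.16, 0, 0, 0], [0.15, 5.0, -0.17, -0.16, 0, 0, 0], [0.15, 5.25, -0.17, -0.16, 0, 0, 0], [0.15, 5.25, -0.17, -0.16, 0, 0, 0]],
  ],
  squeeze=30,
)

```text
t: 2.42
eef_pos: [406.7, 372.2, 9.1]
orientation: [34.7, 89.9, 34.8]
force: [-0.5, 0.2, 0.5]
finger_gap: 72.6
```

```bash
python3 - <<'E'
from h import *
step((406,371.2,7),0)
E
```

```text
pos [406.7 372.2   9.1] jawyaw 0.1 xdown [ 0.002  0.001 -1.   ] gap 72.6 F [-0.5  0.2  0.5] t 2.425 j [ 40.   1. 111.  -0.  68.  40.]
shift cm [ 0.21 -0.1  -0.07] rot [ 0.1  0.1 -0.1]
```

Emit:
apply_moves(
  steps=[
    [[0.15, 0.2, -0.1, -0.07, 0, 0, 0], [0.15, 0.2, -0.1, -0.07, 0, 0, 0], [0.5, 0.2, -0.1, -0.07, 0, 0, 0], [0.5, 0.2, -0.1, -0.07, 0, 0, 0], [0.5, 0.2, -0.1, -0.07, 0, 0, 0], [0.5, 0.2, -0.1, -0.07, 0, 0, 0], [0.5, 0.2, -0.1, -0.07, 0, 0, 0]],
  ],
  squeeze=30,
)

```text
t: 3.3
eef_pos: [406.1, 371.4, 7.7]
orientation: [35.3, 89.8, 35.4]
force: [-1.3, -2.7, 5.5]
finger_gap: 54.4
```

```bash
python3 - <<'E'
from h import *
step((406,371.2,7),0)
E
```

```text
pos [406.1 371.4   7.7] jawyaw 0.11 xdown [ 0.002  0.002 -1.   ] gap 54.4 F [-1.3 -2.7  5.5] t 3.3 j [ 40.   1. 111.  -0.  68.  40.]
shift cm [ 0.07 -0.02 -0.01] rot [ 0.1  0.1 -0.1]
```

Emit:
apply_moves(
  steps=[
    [[0.5, -1.5, -0.02, 0, 0, 0, 0], [0.5, -4, -0.02, 0, 0, 0, 0], [0.5, -6, -1.5, 0.7, 0, 0, 0], [0.5, -6, -4.5, 2, 0, 0, 0], [0.5, -6, -7.5, 3.4, 0, 0, 0], [0.5, -6, -10.5, 4.8, 0, 0, 0], [0.5, -6, -13, 5.9, 0, 0, 0], [0.5, -6, -13.83, 6.27, 0, 0, 0], [0.5, -6, -13.83, 6.27, 0, 0, 0], [0.5, -6, -13.83, 6.27, 0, 0, 0]],
  ],
)

```text
t: 4.55
eef_pos: [468.7, 233.5, 67.8]
orientation: [37.5, 89.8, 37.6]
force: [0.1, -0.4, -1.2]
finger_gap: 54.4
```

```bash
python3 - <<'E'
from h import *
step((468.8,233.1,13.5),0)
s,K2,T2=cam("scene");im,K,T=cam("top")
cv2.imwrite("pics/g2.png",cv2.resize(s[130:320,200:420],None,fx=3.3,fy=3.1,interpolation=cv2.INTER_CUBIC))
cv2.imwrite("pics/g2t.png",cv2.resize(im[200:350,220:420],None,fx=3.5,fy=3.5,interpolation=cv2.INTER_CUBIC))
E
```

```text
pos [468.7 233.5  67.8] jawyaw 0.13 xdown [ 0.002  0.002 -1.   ] gap 54.4 F [ 0.1 -0.4 -1.2] t 4.55 j [ 24.  -7. 112.   0.  74.  24.]
shift cm [ 5.43 -0.05 -0.01] rot [ 0.1  0.1 -0.1]
```

View pics/g2.png

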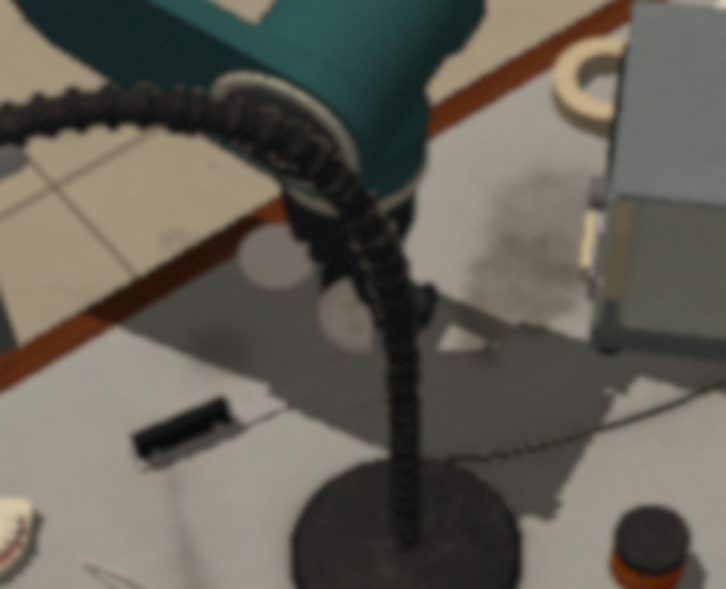

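View pics/g2t.png

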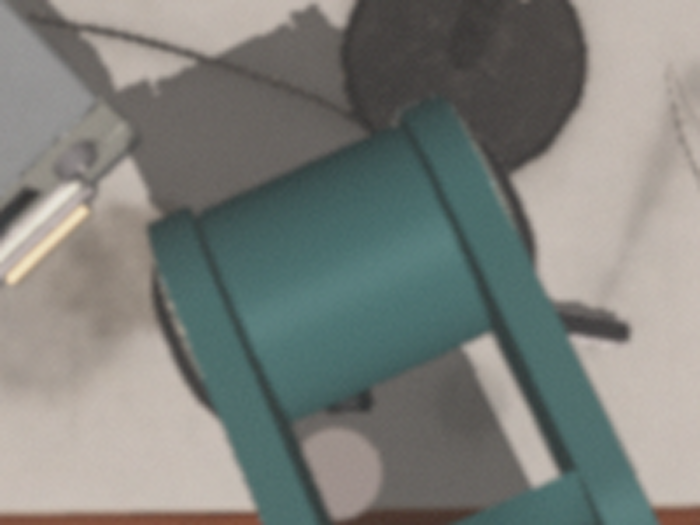

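Emit:
apply_moves(
  steps=[
    [[0.5, 2, -0.05, 0, 0, 0, 0], [0.5, 4, -0.05, 0, 0, 0, 0], [0.5, 5, -0.05, 0, 0, 0, 0], [0.5, 5.4, -0.05, 0, 0, 0, 0], [0.5, 5.45, -0.05, 0, 0, 0, 0], [0.5, 5.5, -0.05, 0, 0, 0, 0], [0.5, 5.5, -0.05, 0, 0, 0, 0]],
  ],
)

```text
t: 5.52
eef_pos: [468.9, 233.3, 12.8]
orientation: [35.0, 89.8, 35.1]
force: [0.2, 0.4, -0.6]
finger_gap: 54.1
```

```bash
python3 - <<'E'
from h import *
step((468.8,233.1,13),0)
E
```

```text
pos [468.9 233.3  12.8] jawyaw 0.16 xdown [ 0.003  0.002 -1.   ] gap 54.1 F [ 0.2  0.4 -0.6] t 5.525 j [ 24.  -3. 115.   0.  68.  23.]
shift cm [-0.02 -0.02 -0.01] rot [ 0.2  0.2 -0.1]
```

Emit:
apply_moves(
  steps=[
    [[0.5, 0.05, -0.02, 0, 0, 0, 0], [0.5, 0.1, -0.02, 0, 0, 0, 0], [0.5, 0.1, -0.02, 0, 0, 0, 0]],
  ],
)

```text
t: 5.9
eef_pos: [469.1, 233.3, 12.7]
orientation: [37.8, 89.8, 37.9]
force: [-5.8, -1.9, 10.4]
finger_gap: 54.3
```

Contact (10 N up). Release gently and retreat.

Emit:
apply_moves(
  steps=[
    [[0.28, -0.05, 0, 0, 0, 0, 0], [0.2, -0.05, 0, 0, 0, 0, 0], [0.1, -0.05, 0, 0, 0, 0, 0], [0.0, -0.05, 0, 0, 0, 0, 0], [0.0, -2, 0, 0, 0, 0, 0], [0.0, -6, 0, 0, 0, 0, 0], [0.0, -8, 0, -5, 0, 0, 0], [0.0, -8, 0.85, -10.5, 0, 0, 0], [0.0, -8, 0.85, -11, 0, 0, 0], [0.0, -8, 0.85, -11, 0, 0, 0]],
  ],
)

```text
t: 7.15
eef_pos: [359.1, 241.6, 93.6]
orientation: [34.0, 89.7, 34.2]
force: [0.2, -0.6, -0.3]
finger_gap: 85.3
```

```bash
python3 - <<'E'
from h import *
step((357.5,241.6,60),0)
s,K2,T2=cam("scene");im,K,T=cam("top")
cv2.imwrite("pics/g3.png",cv2.resize(s[130:320,200:420],None,fx=3.3,fy=3.1,interpolation=cv2.INTER_CUBIC))
cv2.imwrite("pics/g3t.png",cv2.resize(im[200:350,220:420],None,fx=3.5,fy=3.5,interpolation=cv2.INTER_CUBIC))
E
```

```text
pos [359.1 241.6  93.6] jawyaw 0.2 xdown [ 0.005  0.003 -1.   ] gap 85.3 F [ 0.2 -0.6 -0.3] t 7.15 j [ 31. -21. 121.   0.  79.  30.]
shift cm [ 3.36 -0.01 -0.18] rot [ 0.2  0.3 -0.2]
```

View pics/g3.png

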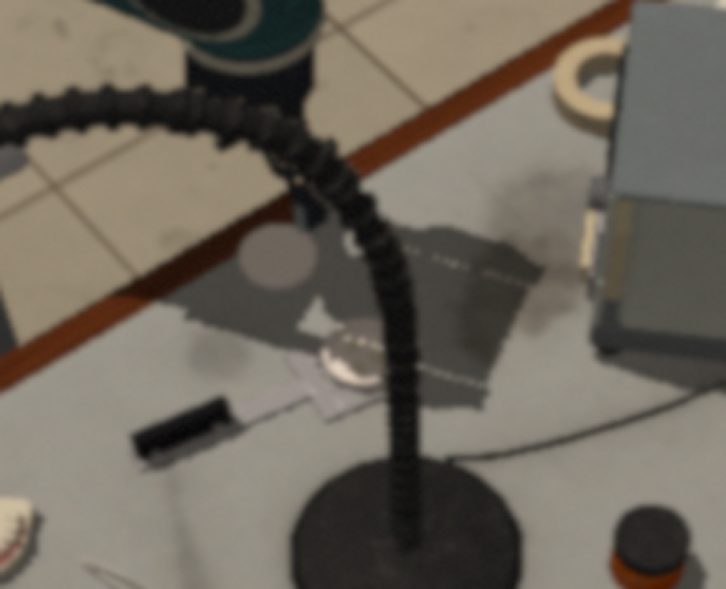

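View pics/g3t.png

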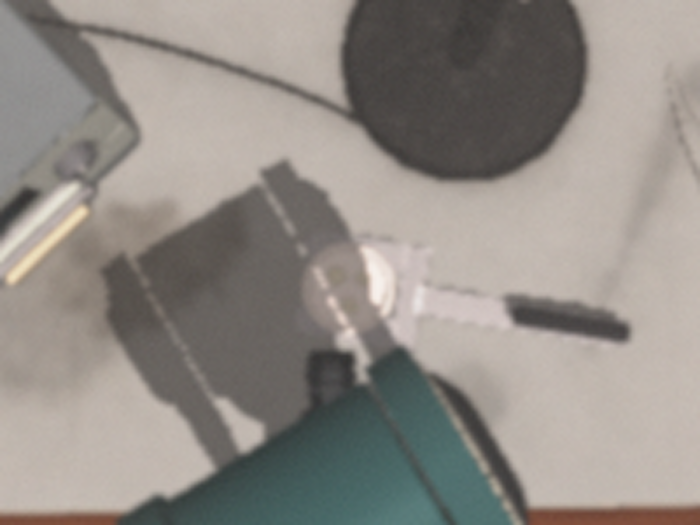

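```bash
python3 - <<'E'
from h import *
d=np.load("cams.npz");im,K,T=d["im"],d["K"],d["T"]
print(ray([(320,281.4)],K,T,19), ray([(316,346),(316,350),(316,358)],K,T,0))
cv2.imwrite("pics/cov.png",cv2.resize(im[310:370,280:350],None,fx=9,fy=9,interpolation=cv2.INTER_CUBIC))
E
```

```text
[[469.07310474 231.95582573]] [[332.47553181 241.99416063]
 [324.09582019 242.07591765]
 [307.37520345 242.23905308]]
```

View pics/cov.png

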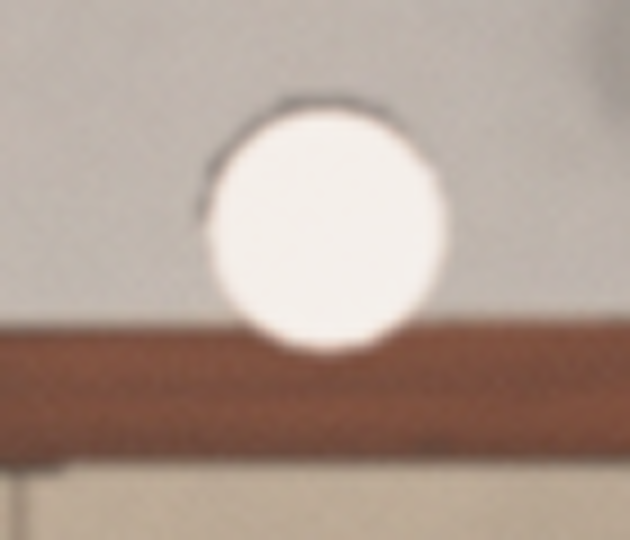

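Emit:
apply_moves(
  steps=[
    [[0.15, 3, 0, -0.26, 0.2, 0.3, -0.2], [0.15, 6, 0, -0.26, 0.2, 0.3, -0.2], [0.15, 7.8, 0, -0.26, 0.2, 0.3, -0.2], [0.15, 8.4, 0, -0.26, 0.2, 0.3, -0.2], [0.15, 8.65, 0, -0.26, 0.2, 0.3, -0.2], [0.15, 8.7, 0, -0.26, 0.2, 0.3, -0.2], [0.15, 8.7, 0, -0.26, 0.2, 0.3, -0.2]],
  ],
)

```text
t: 8.12
eef_pos: [357.6, 241.7, 6.5]
orientation: [-148.1, 89.9, -148.1]
force: [-0.7, -0.5, 0.5]
finger_gap: 72.6
```

```bash
python3 - <<'E'
from h import *
step((356.5,241.6,7),0)
E
```

```text
pos [357.6 241.7   6.5] jawyaw -0.06 xdown [-0.001 -0.001 -1.   ] gap 72.6 F [-0.7 -0.5  0.5] t 8.125 j [ 31. -15. 126.  -0.  70.  31.]
shift cm [-0.05 -0.01 -0.11] rot [-0.1 -0.1  0. ]
```

Emit:
apply_moves(
  steps=[
    [[0.15, 0, 0, -0.1, 0, 0, 0], [0.5, 0, 0, -0.1, 0, 0, 0], [0.5, 0, 0, -0.1, 0, 0, 0], [0.5, 0, 0, -0.1, 0, 0, 0], [0.5, 0, 0, -0.1, 0, 0, 0], [0.5, 0, 0, -0.1, 0, 0, 0]],
  ],
  squeeze=30,
)

```text
t: 8.88
eef_pos: [356.7, 241.8, 7.3]
orientation: [-152.2, 89.9, -152.3]
force: [-4.7, -2.6, 10.3]
finger_gap: 53.7
```

```bash
python3 - <<'E'
from h import *
step((469.2,233.1,80),0)
E
```

```text
pos [356.7 241.8   7.3] jawyaw -0.06 xdown [-0.001 -0.    -1.   ] gap 53.7 F [-4.7 -2.6 10.3] t 8.875 j [ 31. -16. 126.   0.  70.  31.]
shift cm [-7.28 -0.86 11.24] rot [-0.1 -0.   0. ]
```

Emit:
apply_moves(
  steps=[
    [[0.5, -1.5, 0, 0, 0, 0, 0], [0.5, -4, 0, 0, 0, 0, 0], [0.5, -7, 0, 0, 0, 0, 0], [0.5, -7.3, 0, 0, 0, 0, 0]],
  ],
)

```text
t: 9.38
eef_pos: [357.7, 242.4, 83.1]
orientation: [32.1, 89.8, 32.0]
force: [-0.7, -0.4, -0.9]
finger_gap: 53.5
```

```bash
python3 - <<'E'
from h import *
step((469.2,233.1,80),0)
s,K2,T2=cam("scene");im,K,T=cam("top")
cv2.imwrite("pics/t4.png",im)
cv2.imwrite("pics/g4t.png",rect(im,K,T,19,425,515,170,290,6))
cv2.imwrite("pics/g4s.png",rect(s,K2,T2,19,425,515,170,290,6))
E
```

```text
pos [357.7 242.4  83.1] jawyaw -0.06 xdown [ 0.003  0.002 -1.   ] gap 53.5 F [-0.7 -0.4 -0.9] t 9.375 j [ 31. -21. 122.   0.  78.  31.]
shift cm [ 0.34 -0.92 11.15] rot [-0.1  0.2 -0.1]
```

View pics/g4t.png

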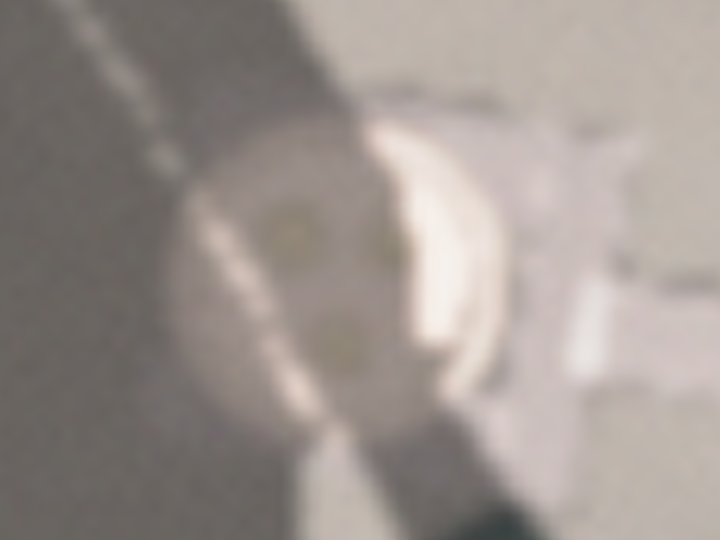

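View pics/g4s.png

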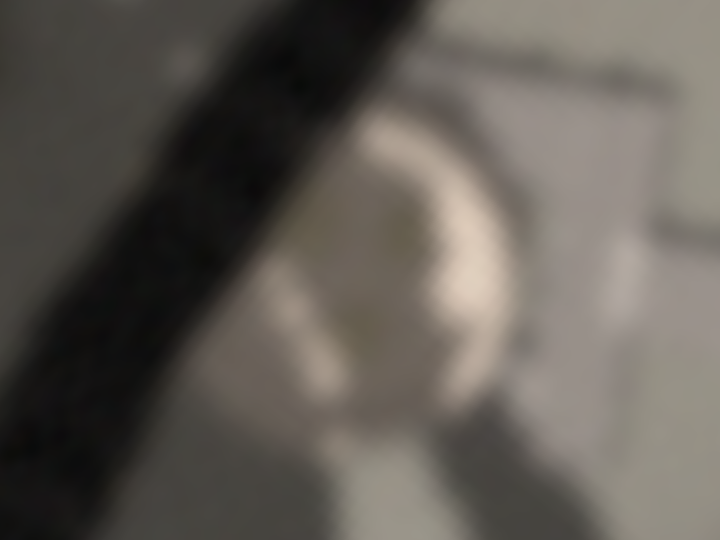

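Emit:
apply_moves(
  steps=[
    [[0.5, 0, -0.2, 2.5, 0, 0.2, -0.1], [0.5, 0, -0.4, 5.5, 0, 0.2, -0.1], [0.5, 0, -0.7, 8.5, 0, 0.2, -0.1], [0.5, 0, -0.89, 10.8, 0, 0.2, -0.1], [0.5, 0, -0.89, 11.15, 0, 0.2, -0.1], [0.5, 1.5, -0.89, 11.15, 0, 0.2, -0.1], [0.5, 3.5, -0.89, 11.15, 0, 0.2, -0.1], [0.5, 4.5, -0.89, 11.15, 0, 0.2, -0.1], [0.5, 4.8, -0.89, 11.15, 0, 0.2, -0.1], [0.5, 5, -0.89, 11.15, 0, 0.2, -0.1], [0.5, 5, -0.89, 11.15, 0, 0.2, -0.1]],
  ],
)

```text
t: 10.85
eef_pos: [468.6, 233.1, 31.2]
orientation: [-153.7, 89.8, -153.8]
force: [-0.1, -0.3, 0.5]
finger_gap: 53.6
```

```bash
python3 - <<'E'
from h import *
step((469.2,233.4,26.5),0)
E
```

```text
pos [468.6 233.1  31.2] jawyaw -0.05 xdown [-0.003 -0.001 -1.   ] gap 53.6 F [-0.1 -0.3  0.5] t 10.85 j [ 24.  -4. 114.  -0.  71.  24.]
shift cm [0.47 0.04 0.06] rot [-0.1 -0.2  0.1]
```

Emit:
apply_moves(
  steps=[
    [[0.5, 0.2, 0.04, 0.06, 0, -0.2, 0.1], [0.5, 0.35, 0.04, 0.06, 0, -0.2, 0.1], [0.5, 0.4, 0.04, 0.06, 0, -0.2, 0.1], [0.5, 0.45, 0.04, 0.06, 0, -0.2, 0.1], [0.5, 0.45, 0.04, 0.06, 0, -0.2, 0.1]],
  ],
)

```text
t: 11.48
eef_pos: [469.2, 233.4, 26.7]
orientation: [27.1, 90.0, 27.0]
force: [0.5, 0.1, -0.9]
finger_gap: 53.5
```

Emit:
apply_moves(
  steps=[
    [[0.5, 0.03, 0, 0, 0, 0, 0], [0.5, 0.06, 0, 0, 0, 0, 0], [0.5, 0.06, 0, 0, 0, 0, 0]],
  ],
)

```text
t: 11.85
eef_pos: [469.2, 233.5, 26.4]
orientation: [31.7, 90.0, 31.7]
force: [-2.5, -1.6, 4.5]
finger_gap: 53.7
```

Emit:
apply_moves(
  steps=[
    [[0.3, 0, 0, 0, 0, 0, 0], [0.22, 0, 0, 0, 0, 0, 0], [0.1, 0, 0, 0, 0, 0, 0], [0, 0, 0, 0, 0, 0, 0], [0, -1.5, 0, 0, 0, 0, 0], [0, -5, 0, 0, 0, 0, 0], [0, -8, -2, -0.4, 2, 0, 0], [0, -9.4, -5, -1, 4, 0, 0], [0.3, -9.4, -8, -1.5, 7, 0, 0], [0.5, -9.4, -11, -2, 9, 0, 0], [0.5, -9.4, -13.34, -2.47, 10.4, 0, 0], [0.5, -9.4, -13.34, -2.47, 10.4, 0, 0]],
  ],
)

```text
t: 13.35
eef_pos: [444.3, 99.1, 121.4]
orientation: [24.9, 89.9, 14.3]
force: [-0.1, -0.4, -0.2]
finger_gap: 42.6
```

```bash
python3 - <<'E'
from h import *
step((444.5,100.1,30),-10.35)
s,K2,T2=cam("scene");im,K,T=cam("top")
cv2.imwrite("pics/t5.png",im)
cv2.imwrite("pics/g5s.png",cv2.resize(s[100:320,180:420],None,fx=3.2,fy=2.7,interpolation=cv2.INTER_CUBIC))
cv2.imwrite("pics/g5t.png",cv2.resize(im[180:360,230:420],None,fx=3.3,fy=3.3,interpolation=cv2.INTER_CUBIC))
E
```

```text
pos [444.3  99.1 121.4] jawyaw -10.56 xdown [ 0.002  0.001 -1.   ] gap 42.6 F [-0.1 -0.4 -0.2] t 13.35 j [  9. -19. 117.   0.  82.  20.]
shift cm [ 9.14  0.09 -0.02] rot [-0.2  0.1 -0.1]
```

View pics/g5s.png

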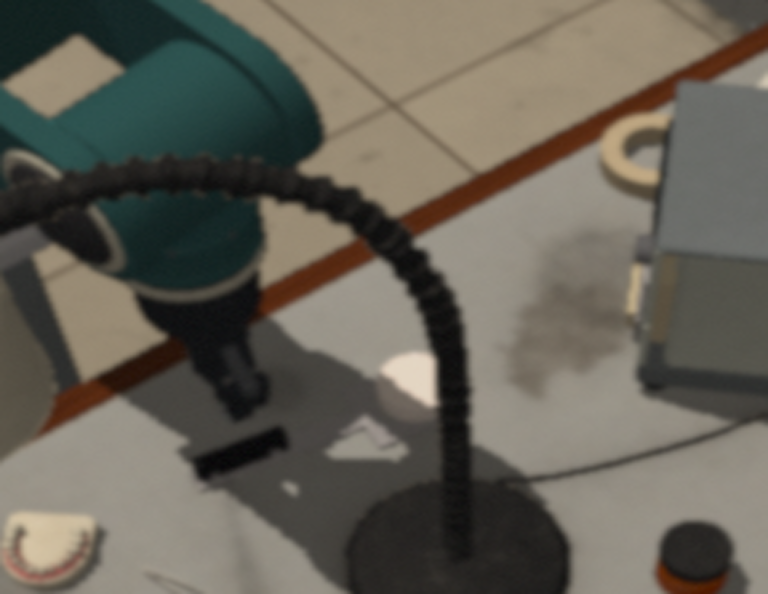

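View pics/g5t.png

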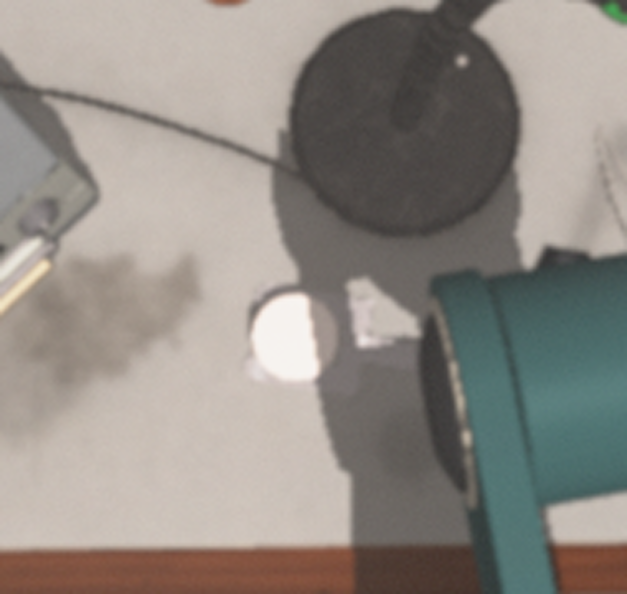

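Emit:
apply_moves(
  steps=[
    [[0.5, 3, 0.09, 0, -0.2, 0, 0], [0.5, 6, 0.09, 0, -0.2, 0, 0], [0.5, 9, 0.09, 0, -0.2, 0, 0], [0.5, 10, 0.09, 0, -0.2, 0, 0], [0.5, 10.4, 0.09, 0, -0.2, 0, 0], [0.5, 10.5, 0.09, 0, -0.2, 0, 0], [0.5, 10.5, 0.09, 0, -0.2, 0, 0], [0.5, 10.5, 0.09, 0, -0.2, 0, 0]],
  ],
  squeeze=20,
)

```text
t: 14.45
eef_pos: [445.2, 101.3, 16.7]
orientation: [29.6, 89.8, 19.3]
force: [-1.0, -0.8, -0.6]
finger_gap: 42.5
```

```bash
python3 - <<'E'
from h import *
step((444.5,100.1,16.5),-10.35)
s,K2,T2=cam("scene")
cv2.imwrite("pics/g6s.png",cv2.resize(s[200:300,200:330],None,fx=6,fy=6,interpolation=cv2.INTER_CUBIC))
im,K,T=cam("top")
cv2.imwrite("pics/g6t.png",cv2.resize(im[180:360,230:420],None,fx=3.3,fy=3.3,interpolation=cv2.INTER_CUBIC))
E
```

```text
pos [445.2 101.3  16.7] jawyaw -10.27 xdown [ 0.003  0.001 -1.   ] gap 42.5 F [-1.  -0.8 -0.6] t 14.45 j [ 10. -13. 123.   0.  70.  20.]
shift cm [ 0.02 -0.13 -0.05] rot [ 0.1  0.1 -0.1]
```

View pics/g6s.png

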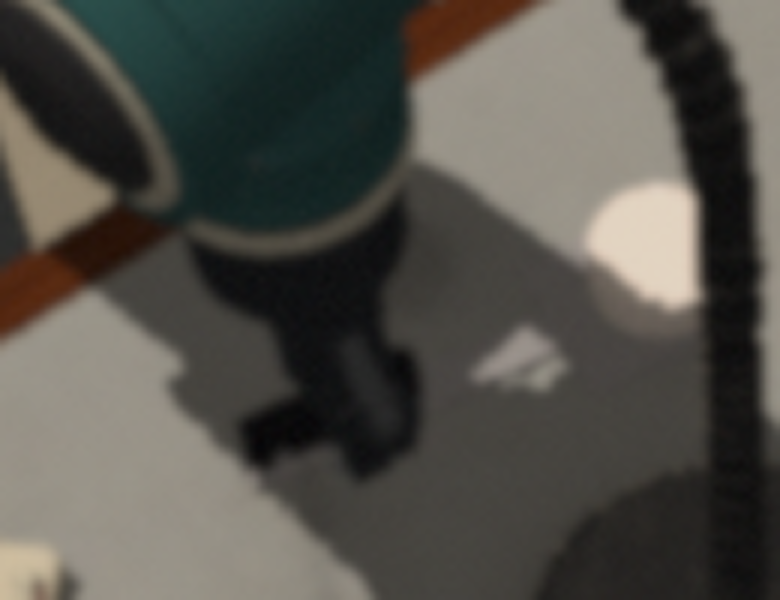

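View pics/g6t.png

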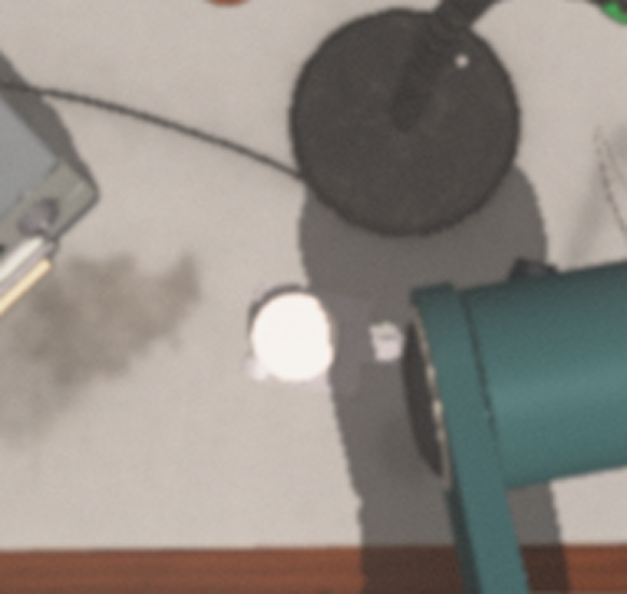

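Emit:
apply_moves(
  steps=[
    [[0.6, 0, -0.1, 0, 0, 0, 0], [0.7, 0, -0.1, 0, 0, 0, 0], [0.78, 0, -0.1, 0, 0, 0, 0], [0.84, 0, -0.1, 0, 0, 0, 0], [0.9, 0, -0.1, 0, 0, 0, 0], [0.95, 0, -0.1, 0, 0, 0, 0], [1, 0, -0.1, 0, 0, 0, 0], [1, 0, -0.1, 0, 0, 0, 0]],
  ],
  squeeze=25,
)

```text
t: 15.55
eef_pos: [445.0, 100.2, 16.5]
orientation: [29.5, 89.8, 19.2]
force: [0.4, -0.7, 1.4]
finger_gap: 11.2
```

Emit:
apply_moves(
  steps=[
    [[1, 0, 0, 0, 0, 0, 0], [1, 0, 0, 0, 0, 0, 0], [1, 0, 0, 0, 0, 0, 0]],
  ],
  squeeze=90,
)

```text
t: 15.92
eef_pos: [445.1, 100.2, 16.7]
orientation: [27.7, 89.8, 17.4]
force: [-0.4, -0.4, 4.4]
finger_gap: 10.4
```

```bash
python3 - <<'E'
from h import *
step((444.5,100.1,16.5),-10.35)
E
```

```text
pos [445.1 100.2  16.7] jawyaw -10.27 xdown [ 0.003  0.001 -1.   ] gap 10.4 F [-0.4 -0.4  4.4] t 15.925 j [  9. -13. 123.   0.  70.  20.]
shift cm [ 0.02 -0.02 -0.06] rot [ 0.1  0.1 -0.1]
```

Emit:
apply_moves(
  steps=[
    [[1, -0.2, 0, 0, 0, 0, 0], [1, -0.6, 0, 0, 0, 0, 0], [1, -1.2, 0, 0, 0, 0, 0], [1, -2, 0, 0, 0, 0, 0], [1, -3, 0, 0, 0, 0, 0], [1, -4, 0, 0, 0, 0, 0], [1, -5, 0, 0, 0, 0, 0], [1, -5.8, 0, 0, 0, 0, 0], [1, -6.3, 0, 0, 0, 0, 0], [1, -6.5, 0, 0, 0, 0, 0], [1, -6.5, 0, 0, 0, 0, 0], [1, -6.5, 0, 0, 0, 0, 0]],
  ],
)

```text
t: 17.42
eef_pos: [444.8, 100.2, 81.4]
orientation: [30.0, 89.9, 19.7]
force: [0.3, -0.2, -1.1]
finger_gap: 10.5
```

```bash
python3 - <<'E'
from h import *
step((349.9,277.4,81.7),-46.9)
s,K2,T2=cam("scene")
cv2.imwrite("pics/g7s.png",cv2.resize(s[120:320,200:420],None,fx=3.3,fy=3,interpolation=cv2.INTER_CUBIC))
im,K,T=cam("top")
cv2.imwrite("pics/g7t.png",cv2.resize(im[180:360,230:420],None,fx=3.3,fy=3.3,interpolation=cv2.INTER_CUBIC))
E
```

```text
pos [444.8 100.2  81.4] jawyaw -10.27 xdown [ 0.002  0.001 -1.   ] gap 10.5 F [ 0.3 -0.2 -1.1] t 17.425 j [  9. -17. 119.   0.  77.  20.]
shift cm [ -0.04  15.75 -12.5 ] rot [36.6  0.1 -0.1]
```

View pics/g7s.png

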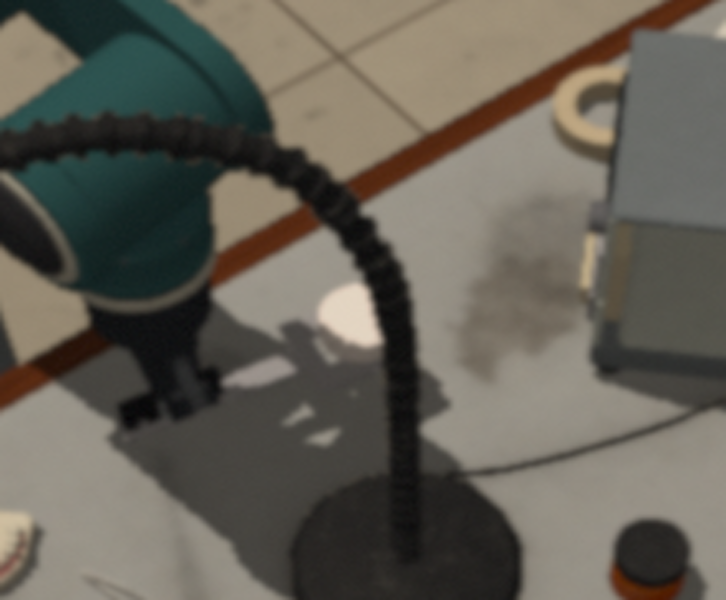

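View pics/g7t.png

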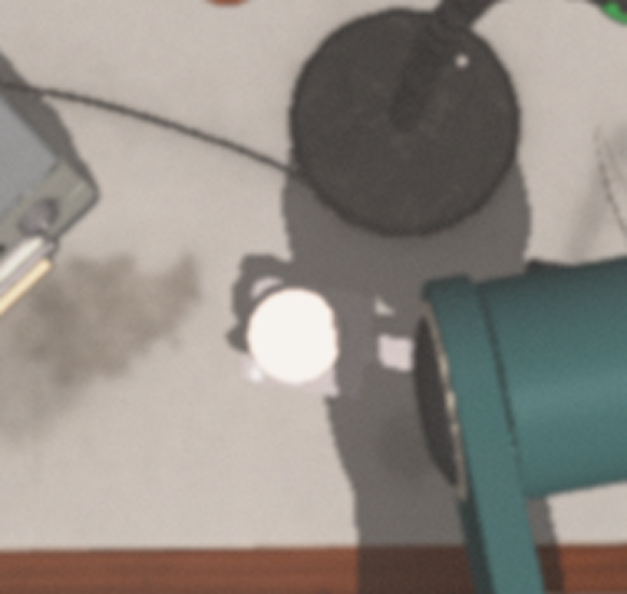

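Emit:
apply_moves(
  steps=[
    [[1, 0, 0.16, -0.12, 0.4, 0, 0], [1, 0, 0.5, -0.4, 1.1, 0, 0], [1, 0, 1, -0.8, 2.2, 0, 0], [1, 0, 1.7, -1.3, 3.8, 0, 0], [1, 0, 2.5, -1.9, 5.7, 0, 0], [1, 0, 3.3, -2.6, 7.6, 0, 0], [1, 0, 4.2, -3.3, 9.7, 0, 0], [1, 0, 5.1, -4, 11.8, 0, 0], [1, 0, 6, -4.8, 14, 0, 0], [1, 0, 6.8, -5.4, 15.9, 0, 0], [1, 0, 7.4, -5.9, 17.4, 0, 0], [1, 0, 7.8, -6.2, 18.3, 0, 0]],
  ],
)

```text
t: 19.02
eef_pos: [397.4, 188.5, 81.5]
orientation: [49.6, 89.9, 21.0]
force: [0.2, 0.6, -1.7]
finger_gap: 10.1
```

```bash
python3 - <<'E'
from h import *
step((349.9,277.4,81.7),-46.9)
E
```

```text
pos [397.4 188.5  81.5] jawyaw -28.61 xdown [ 0.002  0.001 -1.   ] gap 10.1 F [ 0.2  0.6 -1.7] t 19.025 j [ 22. -19. 121.  -0.  78.  51.]
shift cm [-0.03  5.53 -8.42] rot [18.3  0.1 -0.1]
```

Emit:
apply_moves(
  steps=[
    [[1, 0, 0.2, -0.3, 0.7, 0, 0], [1, 0, 0.5, -0.8, 1.8, 0, 0], [1, 0, 1, -1.5, 3.3, 0, 0], [1, 0, 1.6, -2.4, 5.3, 0, 0], [1, 0, 2.2, -3.4, 7.3, 0, 0], [1, 0, 2.9, -4.5, 9.7, 0, 0], [1, 0, 3.6, -5.5, 12, 0, 0], [1, 0, 4.3, -6.5, 14.2, 0, 0], [1, 0, 4.9, -7.4, 16.2, 0, 0], [1, 0, 5.3, -8.1, 17.6, 0, 0], [1, 0, 5.53, -8.42, 18.3, 0, 0], [1, 0, 5.53, -8.42, 18.3, 0, 0]],
  ],
)

```text
t: 20.52
eef_pos: [349.8, 277.4, 81.4]
orientation: [66.5, 89.9, 19.6]
force: [-0.7, -0.2, -0.7]
finger_gap: 10.1
```

```bash
python3 - <<'E'
from h import *
step((349.9,277.4,81.7),-46.9)
s,K2,T2=cam("scene")
cv2.imwrite("pics/s8.png",s)
cv2.imwrite("pics/g8s.png",cv2.resize(s[100:300,240:460],None,fx=3.3,fy=3,interpolation=cv2.INTER_CUBIC))
im,K,T=cam("top");cv2.imwrite("pics/t8.png",im)
cv2.imwrite("pics/g8t.png",cv2.resize(im[200:360,150:350],None,fx=3.7,fy=3.7,interpolation=cv2.INTER_CUBIC))
E
```

```text
pos [349.8 277.4  81.4] jawyaw -46.89 xdown [ 0.002  0.001 -1.   ] gap 10.1 F [-0.7 -0.2 -0.7] t 20.525 j [ 35. -18. 120.  -0.  78.  82.]
shift cm [-0.03  0.    0.01] rot [ 0.   0.1 -0.1]
```

View pics/g8s.png

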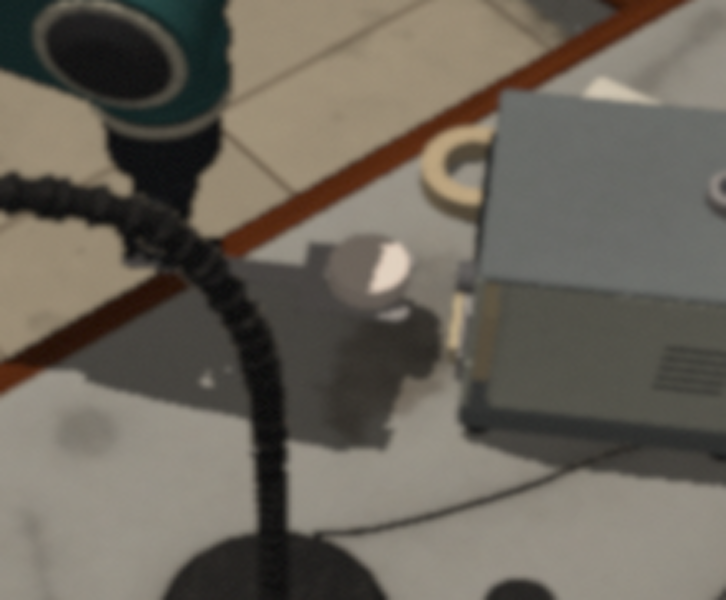

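View pics/g8t.png

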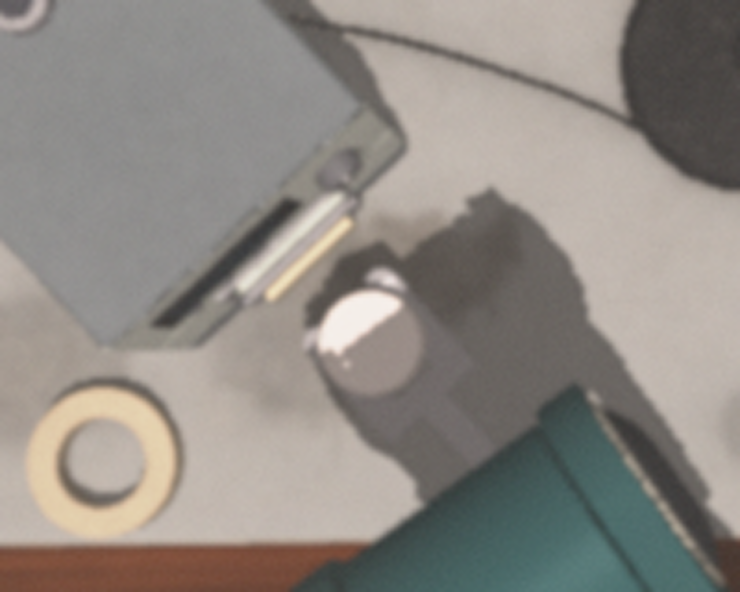

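```bash
cat >> h.py <<'E'
Y=np.radians(43.1);U=np.array([np.cos(Y),np.sin(Y)]);N=np.array([-U[1],U[0]])
def rectF(img,K,T,z,q0,q1,h0,h1,S):
    # rows: q decreasing, cols: h decreasing
    W=int((h1-h0)*S);H=int((q1-q0)*S)
    w=np.array([[*(q*U+h*N),z] for q,h in((q1,h1),(q1,h0),(q0,h0),(q0,h1))])
    return cv2.warpPerspective(img,cv2.getPerspectiveTransform(proj(w,K,T).astype(np.float32),np.float32([[0,0],[W,0],[W,H],[0,H]])),(W,H),flags=cv2.INTER_CUBIC)
def tri(pa,pb,Ka,Ta,Kb,Tb):
    X=cv2.triangulatePoints(Ka@Ta[:3],Kb@Tb[:3],np.float64(pa).reshape(2,1),np.float64(pb).reshape(2,1)).ravel();return X[:3]/X[3]
E
python3 - <<'E'
from h import *
d=np.load("cams.npz");K,T,K2,T2=d["K"],d["T"],d["K2"],d["T2"]
im=cv2.imread("pics/t8.png");s=cv2.imread("pics/s8.png")
print("pred cover centre px",proj(np.array([[*(580*U-36.5*N),94]]),K,T),proj(np.array([[*(580*U-36.5*N),94]]),K2,T2))
for n,I,k,t,z in(("a",im,K,T,94),("b",im,K,T,70),("c",s,K2,T2,94)):
    w=rectF(I,k,t,z,540,660,-100,30,5)
    cv2.line(w,(int((30+36.5)*5),0),(int((30+36.5)*5),600),(0,0,255),1)
    for h in(-36.5-28,-36.5+28,-36.5-32,-36.5+32):cv2.line(w,(int((30-h)*5),0),(int((30-h)*5),600),(0,200,0),1)
    for q in (580-28,580+28,612):cv2.line(w,(0,int((660-q)*5)),(650,int((660-q)*5)),(255,0,0),1)
    cv2.imwrite(f"pics/f8{n}.png",w)
E
```

```text
pred cover centre px [[250.03204362 291.72426535]] [[351.76400773 187.49560027]]
```

View pics/f8a.png

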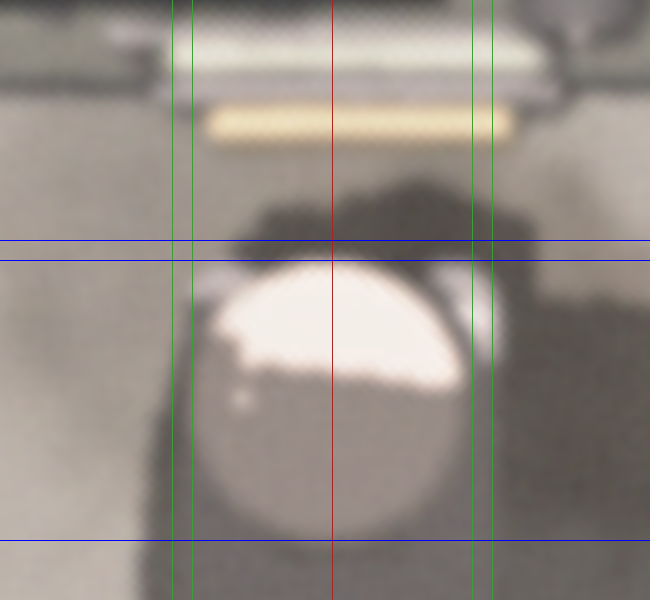

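View pics/f8b.png

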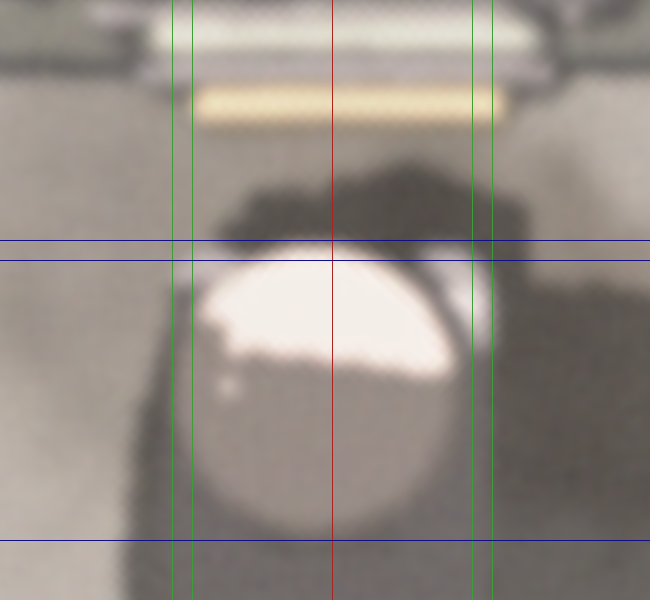

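View pics/f8c.png

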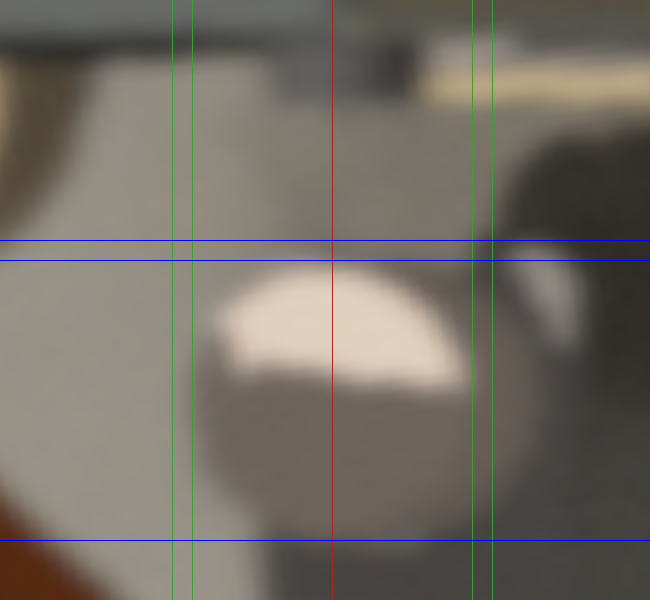

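```bash
python3 - <<'E'
from h import *
d=np.load("cams.npz");K,T,K2,T2,im,s=d["K"],d["T"],d["K2"],d["T2"],d["im"],d["s"]
S=6
def prof(I,k,t,z,q0,q1,h0,h1,name):
    w=rectF(I,k,t,z,q0,q1,h0,h1,S).astype(np.float32)
    p=w.mean(0); p=cv2.GaussianBlur(p[None],(0,0),4)[0]
    g=np.linalg.norm(np.gradient(p,axis=0),axis=1);i=np.arange(len(g))
    pk=[j for j in range(2,len(g)-2) if g[j]==g[j-6 if j>6 else 0:j+7].max() and g[j]>0.25*g.max()]
    print(name,[(round(h1-(j+.5)/S,1),round(float(g[j]),2)) for j in pk])
# roof side edges at several q
for q in(680,740,800):
    for nm,I,k,t in(("top",im,K,T),("scene",s,K2,T2)):
        prof(I,k,t,207,q,q+40,25+10,70+0,f"{nm} left q{q}")
        prof(I,k,t,207,q,q+40,-140,-105,f"{nm} right q{q}")
# flap yellow
w=rectF(im,K,T,53,600,670,-110,40,S);hsv=cv2.cvtColor(w,cv2.COLOR_BGR2HSV)
m=((hsv[...,0]>12)&(hsv[...,0]<32)&(hsv[...,1]>55)&(hsv[...,2]>170)).astype(np.uint8)
n,l,st,ce=cv2.connectedComponentsWithStats(m)
for i in range(1,n):
    if st[i,4]>500: print("flap h",40-st[i,0]/S,40-(st[i,0]+st[i,2])/S,"q",670-st[i,1]/S,670-(st[i,1]+st[i,3])/S)
cv2.imwrite("pics/front.png",rectF(im,K,T,80,600,680,-130,60,4))
E
```

```text
top left q680 [(47.6, 2.14)]
top right q680 [(-120.9, 2.79), (-137.6, 4.11)]
scene left q680 [(63.2, 1.72), (61.4, 1.73), (49.4, 0.8)]
scene right q680 [(-121.2, 1.36), (-127.6, 0.35)]
top left q740 [(47.8, 2.92)]
top right q740 [(-120.9, 3.18), (-137.6, 4.98)]
scene left q740 [(47.1, 1.21)]
scene right q740 [(-120.8, 1.12)]
top left q800 [(47.9, 2.47)]
top right q800 [(-120.1, 2.38), (-137.8, 3.42)]
scene left q800 [(47.4, 1.14)]
scene right q800 [(-120.4, 1.24), (-126.4, 0.36)]
flap h -7.0 -70.0 q 645.3333333333334 637.5
```

View pics/front.png

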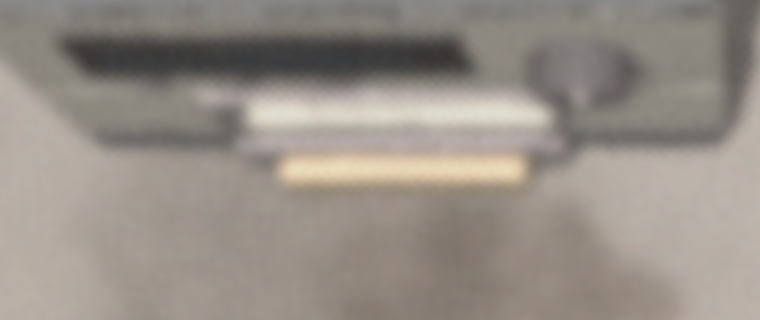

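Emit:
apply_moves(
  steps=[
    [[1, -0.03, 0.1, 0.03, 0, 0.1, -0.1], [1, -0.03, 0.4, 0.07, 0, 0.1, -0.1], [1, -0.03, 0.9, 0.07, 0, 0.1, -0.1], [1, -0.03, 1.5, 0.07, 0, 0.1, -0.1], [1, -0.03, 2.1, 0.07, 0, 0.1, -0.1], [1, -0.03, 2.6, 0.07, 0, 0.1, -0.1], [1, -0.03, 2.9, 0.07, 0, 0.1, -0.1], [1, -0.03, 3, 0.07, 0, 0.1, -0.1], [1, -0.03, 3, 0.07, 0, 0.1, -0.1]],
  ],
)

```text
t: 21.75
eef_pos: [372.3, 297.2, 81.7]
orientation: [146.2, 90.0, 99.3]
force: [-0.5, 0.9, -1.9]
finger_gap: 10.4
```

```bash
python3 - <<'E'
from h import *
P=566*U-37.2*N;step((P[0],P[1],81.7),-46.9)
s,K2,T2=cam("scene");im,K,T=cam("top")
cv2.imwrite("pics/s9.png",s);cv2.imwrite("pics/t9.png",im)
st=r.state();e=st["eef_pos"][:2];print("q,h",e@U,e@N)
for n,I,k,t,z in(("a",im,K,T,94),("b",im,K,T,70)):
    w=rectF(I,k,t,z,570,680,-100,30,6)
    for h in(-37.2,-37.2-28,-37.2+28,-37.2-32,-37.2+32):cv2.line(w,(int((30-h)*6),0),(int((30-h)*6),660),(0,200,0),1)
    cv2.imwrite(f"pics/f9{n}.png",w[:600])
cv2.imwrite("pics/g9s.png",cv2.resize(s[130:270,290:440],None,fx=4.2,fy=4.2,interpolation=cv2.INTER_CUBIC))
E
```

```text
pos [372.3 297.2  81.7] jawyaw -46.9 xdown [-0.     0.001 -1.   ] gap 10.4 F [-0.5  0.9 -1.9] t 21.75 j [ 36. -14. 117.   0.  77.  82.]
shift cm [ 0.01  9.11 -0.02] rot [ 0. -0. -0.]
q,h 474.86335832905206 -37.42441734952055
```

View pics/f9a.png

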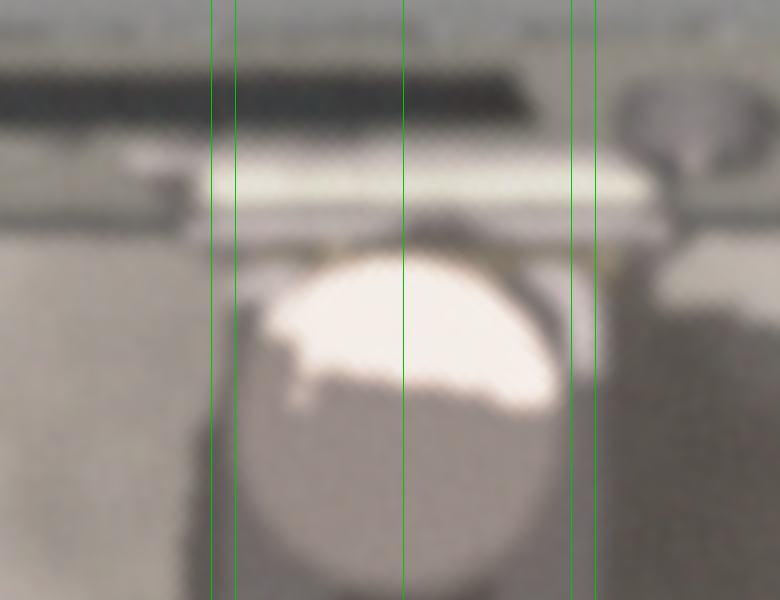

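View pics/f9b.png

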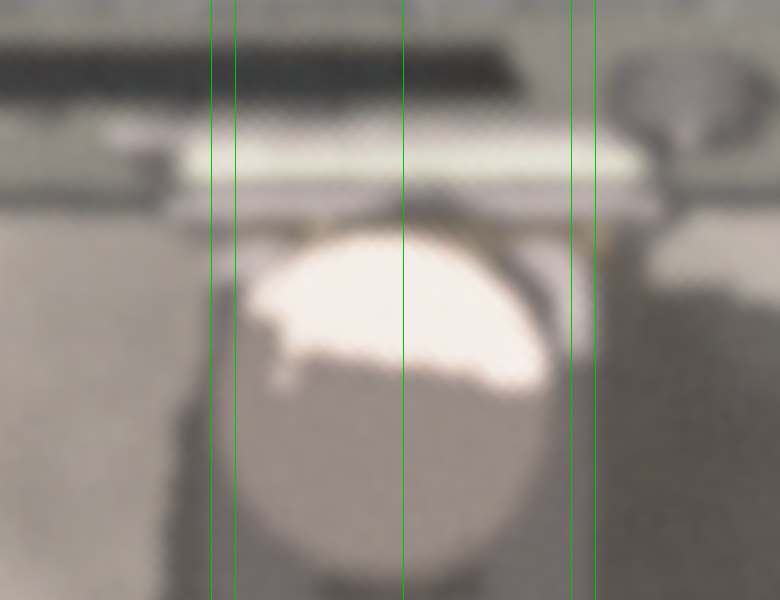

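View pics/g9s.png

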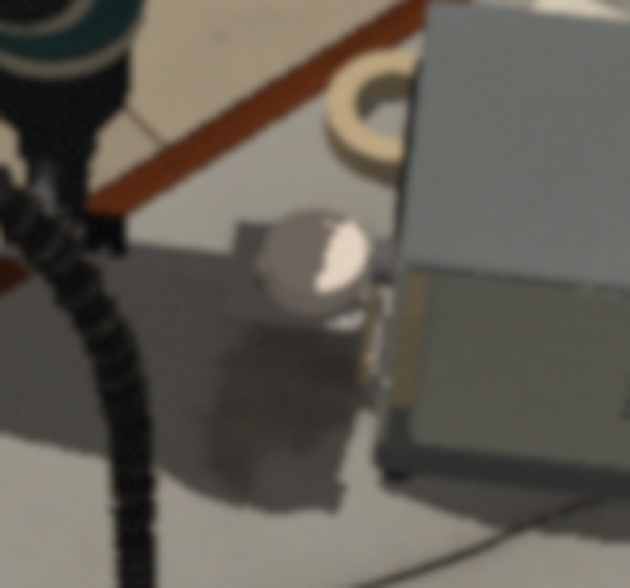

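Emit:
apply_moves(
  steps=[
    [[1, 0, 0.2, -0.01, 0, 0, 0], [1, 0, 0.5, -0.01, 0, 0, 0], [1, 0, 0.8, -0.01, 0, 0, 0], [1, 0, 1.1, -0.01, 0, 0, 0], [1, 0, 1.4, -0.01, 0, 0, 0], [1, 0, 1.7, -0.01, 0, 0, 0], [1, 0, 2, -0.01, 0, 0, 0]],
  ],
)

```text
t: 22.72
eef_pos: [387.0, 311.0, 81.8]
orientation: [137.5, 89.9, 90.6]
force: [0.1, -0.5, -1.9]
finger_gap: 10.3
```

Emit:
apply_moves(
  steps=[
    [[1, 0, 0.3, 0, 0, 0, 0], [1, 0, 0.6, 0, 0, 0, 0], [1, 0, 0.9, 0, 0, 0, 0], [1, 0, 1.2, 0, 0, 0, 0]],
  ],
)

```text
t: 23.22
eef_pos: [395.9, 319.4, 81.8]
orientation: [142.4, 89.9, 95.5]
force: [-0.4, -0.5, -1.3]
finger_gap: 10.3
```

```bash
python3 - <<'E'
from h import *
P=566*U-37.2*N;step((P[0],P[1],81.7),-46.9)
st=r.state();e=st["eef_pos"][:2];print("q,h",e@U,e@N, "F u,n",st["force"][:2]@U,st["force"][:2]@N,st["ft_torque"])
s,K2,T2=cam("scene");im,K,T=cam("top")
cv2.imwrite("pics/f10a.png",rectF(im,K,T,70,570,680,-100,30,6)[:600])
cv2.imwrite("pics/g10s.png",cv2.resize(s[130:270,290:440],None,fx=4.2,fy=4.2,interpolation=cv2.INTER_CUBIC))
E
```

```text
pos [395.9 319.4  81.8] jawyaw -46.9 xdown [-0.     0.001 -1.   ] gap 10.3 F [-0.4 -0.5 -1.3] t 23.225 j [ 36.  -9. 113.   0.  76.  83.]
shift cm [ 0.01  5.87 -0.01] rot [-0. -0. -0.]
q,h 507.27622404241845 -37.307471233082865 F u,n -0.637635083626653 -0.026494532761252774 [-0.09671243  0.12009472 -0.02877682]
```

View pics/f10a.png

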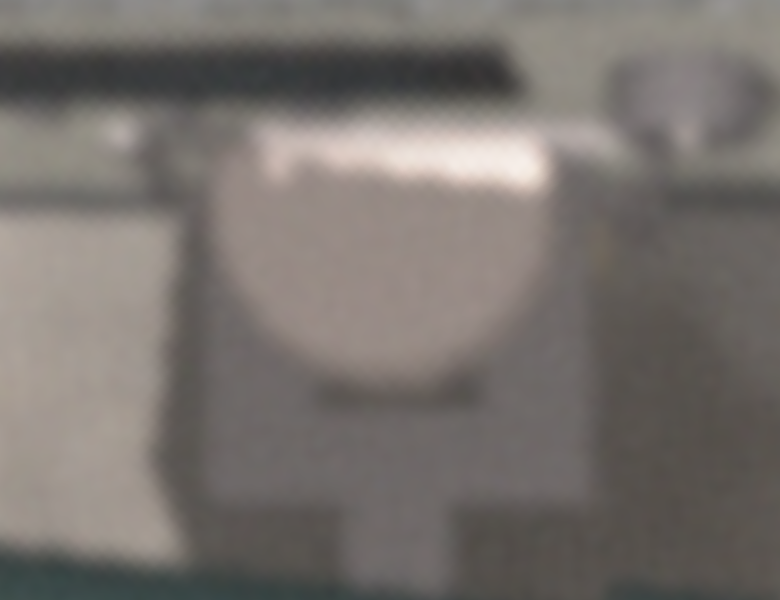

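View pics/g10s.png

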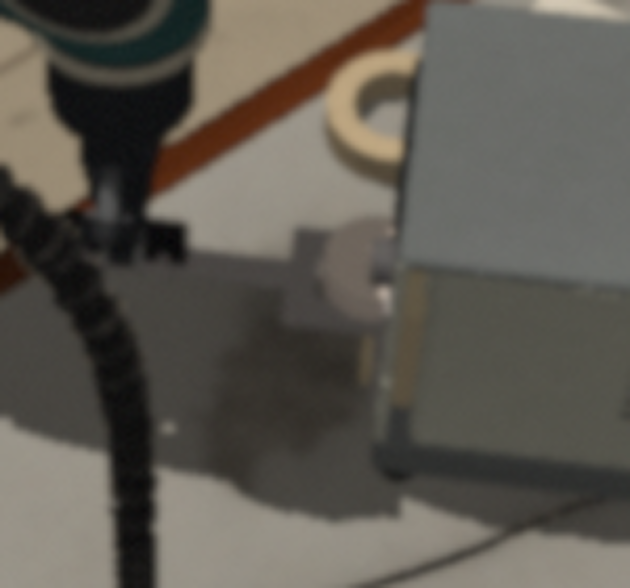

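Emit:
apply_moves(
  steps=[
    [[1, 0, 0.2, -0.01, 0, 0, 0], [1, 0, 0.5, -0.01, 0, 0, 0], [1, 0, 0.8, -0.01, 0, 0, 0], [1, 0, 1.1, -0.01, 0, 0, 0], [1, 0, 1.4, -0.01, 0, 0, 0]],
  ],
)

```text
t: 23.95
eef_pos: [406.2, 329.2, 81.7]
orientation: [147.9, 89.9, 101.0]
force: [-0.4, 0.0, -1.6]
finger_gap: 10.5
```

Emit:
apply_moves(
  steps=[
    [[1, 0, 0.3, 0, 0, 0, 0], [1, 0, 0.6, 0, 0, 0, 0], [1, 0, 0.9, 0, 0, 0, 0], [1, 0, 1.2, 0, 0, 0, 0]],
  ],
)

```text
t: 24.45
eef_pos: [415.1, 337.5, 81.8]
orientation: [143.0, 89.9, 96.1]
force: [-0.6, 0.1, -0.9]
finger_gap: 10.1
```

Emit:
apply_moves(
  steps=[
    [[1, 0, 0.3, 0, 0, 0, 0], [1, 0, 0.6, 0, 0, 0, 0], [1, 0, 0.9, 0, 0, 0, 0], [1, 0, 1.2, 0, 0, 0, 0]],
  ],
)

```text
t: 24.95
eef_pos: [424.0, 345.9, 81.8]
orientation: [144.7, 89.9, 97.8]
force: [-0.2, -0.6, -0.9]
finger_gap: 10.7
```

```bash
python3 - <<'E'
from h import *
P=566*U-37.2*N;step((P[0],P[1],81.7),-46.9)
st=r.state();e=st["eef_pos"][:2];print("q,h",e@U,e@N, "F u,n",st["force"][:2]@U,st["force"][:2]@N,st["ft_torque"])
s,K2,T2=cam("scene");im,K,T=cam("top")
cv2.imwrite("pics/f11a.png",rectF(im,K,T,70,570,680,-100,30,6)[:600])
cv2.imwrite("pics/g11s.png",cv2.resize(s[100:270,260:440],None,fx=3.5,fy=3.5,interpolation=cv2.INTER_CUBIC))
E
```

```text
pos [424.  345.9  81.8] jawyaw -46.9 xdown [-0.     0.001 -1.   ] gap 10.7 F [-0.2 -0.6 -0.9] t 24.95 j [ 37.  -4. 109.   0.  76.  83.]
shift cm [ 0.01  2.01 -0.  ] rot [ 0. -0. -0.]
q,h 545.9308472012301 -37.20849246618564 F u,n -0.5782430639888282 -0.3299648558970595 [-0.05736443  0.10561213 -0.02200011]
```

View pics/f11a.png

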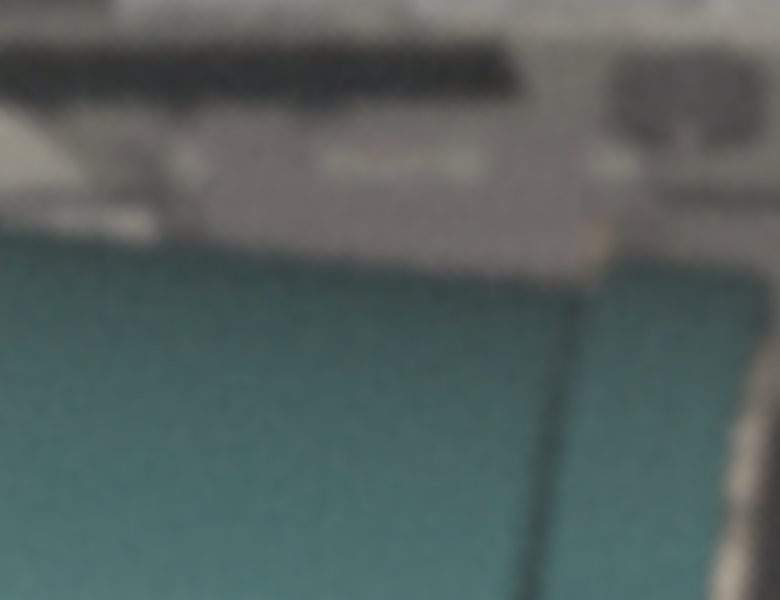

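View pics/g11s.png

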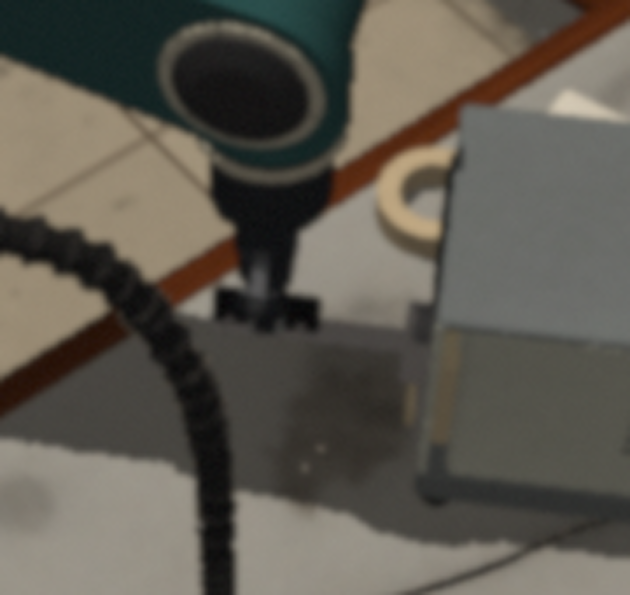

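Emit:
apply_moves(
  steps=[
    [[1, 0, 0.2, 0, 0, 0, 0], [1, 0, 0.5, 0, 0, 0, 0], [1, 0, 0.8, 0, 0, 0, 0], [1, 0, 1.1, 0, 0, 0, 0]],
  ],
)

```text
t: 25.55
eef_pos: [432.3, 353.6, 81.8]
orientation: [142.8, 89.9, 95.9]
force: [0.0, 0.4, -2.2]
finger_gap: 10.3
```

Emit:
apply_moves(
  steps=[
    [[1, 0, 0.3, 0, 0, 0, 0], [1, 0, 0.6, 0, 0, 0, 0], [1, 0, 0.9, 0, 0, 0, 0], [1, 0, 0.95, 0, 0, 0, 0], [1, 0, 0.95, 0, 0, 0, 0], [1, 0, 0.95, 0, 0, 0, 0], [1, 0, 0.95, 0, 0, 0, 0], [1, 0, 0.95, 0, 0, 0, 0]],
  ],
)

```text
t: 26.55
eef_pos: [439.2, 360.0, 81.8]
orientation: [144.7, 89.9, 97.8]
force: [-0.1, -0.6, -2.3]
finger_gap: 10.1
```

```bash
python3 - <<'E'
from h import *
P=566*U-37.2*N;step((P[0],P[1],81.7),-46.9)
st=r.state();e=st["eef_pos"][:2];print("q,h",e@U,e@N, "F u,n",st["force"],st["force"][:2]@U,st["force"][:2]@N,st["ft_torque"],st["joint_vel"])
s,K2,T2=cam("scene");im,K,T=cam("top")
cv2.imwrite("pics/f12a.png",rectF(im,K,T,70,570,680,-100,30,6)[:600])
cv2.imwrite("pics/g12s.png",cv2.resize(s[60:270,260:480],None,fx=3,fy=2.8,interpolation=cv2.INTER_CUBIC))
cv2.imwrite("pics/t12.png",im)
E
```

```text
pos [439.2 360.   81.8] jawyaw -46.9 xdown [-0.     0.001 -1.   ] gap 10.1 F [-0.1 -0.6 -2.3] t 26.55 j [ 37.  -2. 106.   0.  76.  84.]
shift cm [ 0.01 -0.07 -0.  ] rot [ 0. -0. -0.]
q,h 566.6609904653699 -37.21499787275538 F u,n [-0.06760697 -0.55867724 -2.28034267] -0.4310935683372235 -0.36173097405669075 [-0.03685103  0.10292936  0.01410698] [-0.13240321 -0.06895383 -0.08308955  0.05535456  0.00094892 -0.02672786]
```

View pics/f12a.png

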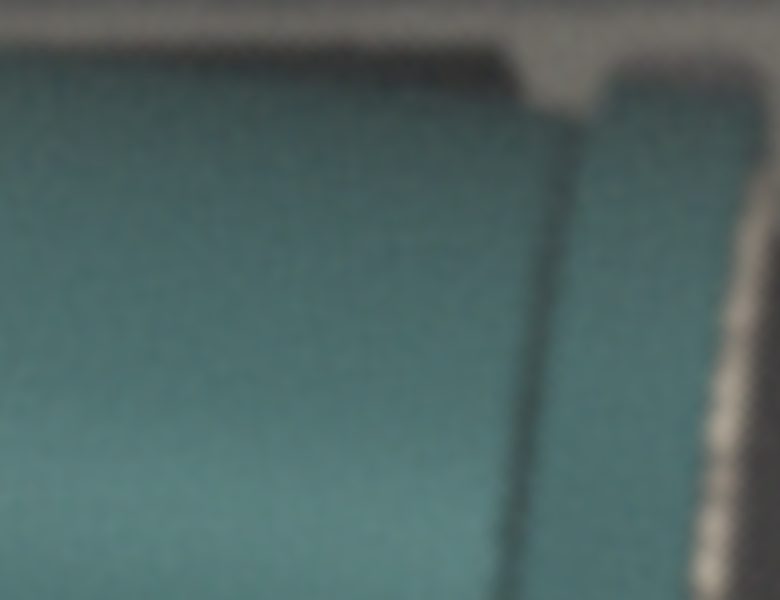

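View pics/g12s.png

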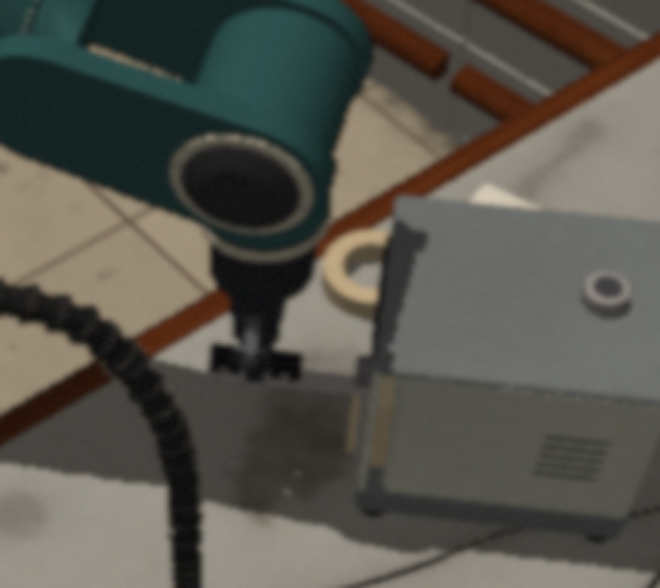

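View pics/t12.png

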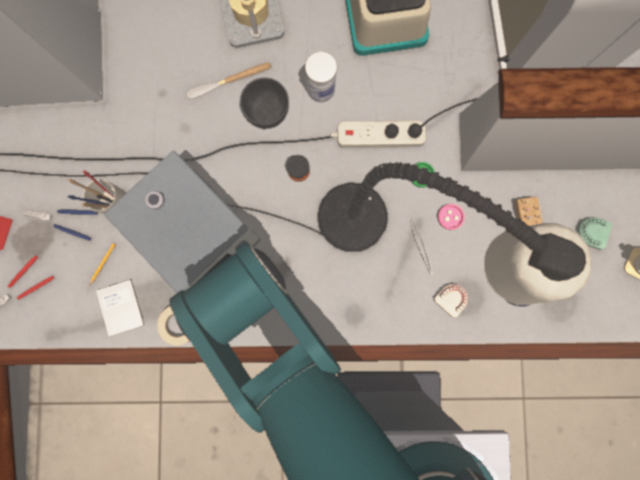

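```bash
python3 - <<'E'
from h import *
step((439.2,360,81.7),-46.9)
print(r.hand_in())
E
```

```text
pos [439.2 360.   81.8] jawyaw -46.9 xdown [-0.     0.001 -1.   ] gap 10.5 F [-0.8 -0.6 -1.9] t 26.65 j [ 37.  -2. 106.   0.  76.  84.]
shift cm [ 0.01 -0.    0.  ] rot [ 0. -0. -0.]
the job is handed in; nothing more can be done
None
```

I placed the dish on the prongs and the cover on the dish. I then gripped the fork with 90 N, carried it level through the slot, and handed in at 26.65 s while holding it over the pedestal. The hand-in gave no verdict.

**Last checks:**
- **Position:** the arm readout puts the fork origin about 0.7 mm past the estimated seat in depth. It was on the slot line I aimed for and about 65 mm above the bench.
- **Level and still:** the tool was level to within 0.001 rad and the joints were near rest. The wrist force was about 2 N, mostly the load's own weight.
- **Insertion:** the readings after each stretch of the insertion showed no contact force.
- **Dish and cover:** before the load went in, the camera showed the dish within about 1 mm of the fork's centre and the cover within about 1 mm of the centre line.
- **Bystanders:** they look unmoved in the last top view. The arm partly hides the tape roll there.

**Disagreement:** the roof edges put the slot's middle about 1 mm to one side of where the flap and slot trim put it. I aimed between the two, with 2 mm free on each side.

**Not checked:** the furnace hides the dish and cover once inside. Their final position rests on the readings taken before they entered.

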